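# Charge the offcut shredder and pull its start knob

## Robot

A 7-joint arm with a two-finger parallel gripper is mounted at the origin on a cart in front of the work surface, level with it; the furniture and walls round the work are solid. World frame = base frame: x ahead of the robot, y to its left, z up, the work surface at z = 0. Lengths are in m, angles in rad, forces in N, time in s.
With the tool pointing down it reaches from about 0.4 to 0.875 m from the base axis. Payload 19.3 kg.
Tool frame: the origin (TCP) lies midway between the tips of the shut fingers; the grasp point (between the pads) lies 19 mm behind it; z points along the fingers, y is the direction in which the jaws open and shut (so a half turn about z gives the same grasp; the last joint's range is limited). The gripper opens to 85 mm and grips with 20 to 120 N. Pads are 22 mm wide; open, the fingers measure 114 mm over their backs; the gripper's body (76 mm by 85 mm) begins 54 mm behind the grasp point. The pads swing forward as they close: fully open they stand 13 mm farther back than shut.
Start: joints at [1.056, 0.521, -0.036, 1.599, 0.021, 1.021, -0.113], TCP at [0.269, -0.564, 0.196] pointing down, gripper open.
Joint ranges: [-2.91, 2.91], [-0.3, 2.13], [-1.5, 1.42], [0.17, 2.43], [-1.26, 4.41], [0.16, 1.93], [-2.52, 2.52]. Speed limits (rad/s): [1.89, 1.89, 2.39, 2.39, 3.01, 3.01, 3.01].

## Interface

Orientations are given as [roll, pitch, yaw] about the fixed x, y, z axes, in that order (R = Rz(yaw) Ry(pitch) Rx(roll)).
In Python, from workcell import bot gives the robot as it stands.
- The arm moves only by the tool servo_tool, never from a script. Its argument "plan" is a list of rows, each a list of 5 numbers: the shift along the world's x, y, z in mm, then the turn about the world's z in rad, then the gripper's target within -1 to 1 (shut at 1, half-way at 0, fully open at -1). In form: [[tx, ty, tz, yaw, jaw], ...]. A call has exactly 10 rows; each row is the pose to reach, as a shift and turn from the pose commanded when the call began; what a row does not reach only later rows make up. A row lasts 1/12 s, in which the tool goes at most 41.7 mm and 7.16 degrees, less where a joint would pass 70% of its speed; a pose out of reach is approached as far as the arm can. A call with a gripper value outside its range is refused whole. The fingers move at their own pace and stop on an object; "squeeze" is the grip in N (left out, the last holds). Time passes only in rows, so rows that repeat a pose let the fingers close, or fill a call up. It gives the time, the measured TCP pose, the force and the opening at its end, in the units of the state.
- bot.observe(): the state, without advancing time (a new reading comes with each control period).
- bot.grab_frame(name): name is "scene" or "top" or "wrist"; returns the picture (400x640x3 uint8, blue, green, red); there is no depth.
- bot.calibration(name): a dict with "fx", "fy", "cx", "cy" (pixels), "k1" (the pictures are not rectified: a ray, as slopes to the right and down, at radius r is drawn at 1 + k1 r^2 times it, then the intrinsics apply), "T" (4x4, takes a point from camera to world coordinates). Camera axes: x right, y down, z forward; pixel columns grow to the right and rows downward; lengths in m; the calibration is good to about 2 mm. A picture is of the moment at which its call begins: read the wrist's pose just before it. calibration takes no time and is no camera call; for the wrist camera it gives the pose at the moment of the call.
- bot.job_done(): hands the job in, once; it reports no verdict.
The state is a dict: "clock": time; "qpos": joint angles; "qd": joint speeds; "joint_efforts": joint torques, N m; "position": TCP position; "tool_rot": TCP orientation; "force": force on the tool from outside, world axes, zero at the start; "moment": the same for the moment, N m; "grip_width": finger opening in m.
Only numpy, scipy, OpenCV 4.12 (cv2) and the standard library are available. Lean on these libraries where they do the work, as an engineer would, in place of code of your own. Each camera call takes 0.05 s, during which the arm holds its last target.

## Task

Tip the tray by its bar handle so that all three wooden offcuts slide into the shredder's hopper, then lower the tray gently back onto its rests without letting it drop. Only then pull the black start knob on the start box all the way out against its spring for a moment, and let it go back in to rest. Leave the glue pot, the wooden block lying on the bench and the glue bottle where they stand.

Things in the scene. Friction and masses are not known exactly. Their poses are not given: they have to be found in the camera images.
- hinge (a point): fixed point on the grey offcut shredder (210 x 335 mm on the bench): middle of the tray's hinge axis, 110 mm above the bench. Its x axis runs along the hinge, its y axis points level from the hinge towards the hopper, z up. The tray lies on the -y side, the hopper on the +y side.
- hopper (a point): centre of the floor of the shredder's open-topped hopper, axes as hinge, 16 mm above the bench, 86 mm to +y of the hinge. Inside, the hopper is 168 mm (x) by 160 mm (y); two toothed rollers lie in its floor, tops about 18 mm above this point. Wall tops above this point: towards the tray 88 mm, sides 142 mm, far side 164 mm.
- tray (a joint): tilt of the aluminium tipping tray about the hinge, rad: 0 = level on its rests, grows as the handle side is lifted and swung over towards the hopper, stop at 1.9. The tray (156 x 137 mm, 0.4 kg, walls 52 mm high) is open at the hinge side, where things slide out as it gets steep (1.7 empties it). Released while up, it falls, so it must be led down.
- tray_bar (a point): middle of the tray's round bar handle (12 mm thick, 88 mm free between its legs, parallel to the hinge); moves and turns with the tray. With the tray level it is 180 mm to -y of the hinge axis and 30 mm above it, 140 mm above the bench, 39 mm clear of the tray's back wall. It may turn between the fingers, so it can be led round the hinge with the fingers pointing down.
- offcut_a_mid (a point): centre of a wooden wedge offcut, 30 x 100 x 20 mm (x, y, z of its own axes), lying in the tray at the start.
- offcut_b_mid (a point): centre of a finger-jointed wooden block offcut, 45 x 122 x 26 mm (x, y, z of its own axes), lying in the tray at the start.
- offcut_c_mid (a point): centre of a second wooden wedge offcut, 30 x 100 x 20 mm, lying in the tray at the start.
- knob (a joint): how far the start knob is pulled out, m: 0 = at rest, 0.030 = stop. The spring pulls with about 4 N at rest and 12 N at the stop and takes the knob back in when it is let go.
- knob_neck (a point): point on the axis of the knob's 12 mm shaft, 28 mm behind the back face of its round mushroom head (62 mm across, 19 mm thick; hub 22 x 6 mm behind it), 85 mm above the bench; moves with the knob. x axis: level, into the box (pull towards -x); z up. At rest 44 mm of bare shaft is free, this point in its middle. Fingers pointing down on both sides of the shaft can hook the head from behind.
- start_box: fixed grey start box: housing 90 x 105 mm on a 110 x 140 mm foot plate, top 115 mm above the bench; origin at the middle of its underside. Its front face (x = -45 mm in its own axes) carries the pull knob.
- glue_pot: bystander: grey glue pot with lid, 105 x 87 mm, 79 mm high; origin at its underside. Must stay where it is.
- wood_block: bystander: brown finger-jointed wooden block lying flat on the bench, 48 x 160 x 26 mm; origin at its underside. Must stay where it is.
- glue_bottle: bystander: white squeeze bottle, 62 mm across, 205 mm high; origin at its underside. Must stay where it is.
Not all that is in view belongs to the job. What is shaped like the part that bears offcut_c_mid but red or yellow is not meant.

How it is judged:
On the way, in this order (a step that is already met when the one before it is completed fails the run):
1. all three offcuts have slid into the hopper (x of offcut_a_mid in the frame of hopper between -0.085 and 0.085 m and y of offcut_a_mid in the frame of hopper between -0.083 and 0.083 m and z of each of offcut_a_mid, offcut_b_mid, offcut_c_mid in the frame of hopper below 0.088 m and x of offcut_b_mid in the frame of hopper between -0.085 and 0.085 m and y of offcut_b_mid in the frame of hopper between -0.083 and 0.083 m and x of offcut_c_mid in the frame of hopper between -0.085 and 0.085 m and y of offcut_c_mid in the frame of hopper between -0.083 and 0.083 m), for 0.2 s.
2. the tray is back down on its rests with the offcuts in the hopper (all of step 1 and value of joint tray below 0.06 rad), for 0.2 s.
3. the start knob is pulled right out (at least 25 of its 30 mm) (value of joint knob above 0.025 m and value of joint tray below 0.06 rad), for 0.2 s.
At the end, for the whole second after the job is handed in: All three offcuts lie at rest inside the hopper (their centres between its walls and below the low wall on the tray side), the tray is level on its rests (within 0.06 rad), and the start knob is back in at rest (within 3 mm) (all of step 2 and value of joint knob below 0.003 m and linear speed of each of offcut_a, offcut_b, offcut_c below 0.02 m/s); the robot touches nothing.
It fails at once if the start knob is pulled out (over 12 mm) while the tray is up or before all offcuts are in the hopper (value of joint knob above 0.012 m and not ((x of offcut_a_mid in the frame of hopper between -0.085 and 0.085 m and y of offcut_a_mid in the frame of hopper between -0.083 and 0.083 m and z of each of offcut_a_mid, offcut_b_mid, offcut_c_mid in the frame of hopper below 0.088 m and x of offcut_b_mid in the frame of hopper between -0.085 and 0.085 m and y of offcut_b_mid in the frame of hopper between -0.083 and 0.083 m and x of offcut_c_mid in the frame of hopper between -0.085 and 0.085 m and y of offcut_c_mid in the frame of hopper between -0.083 and 0.083 m) and value of joint tray below 0.06 rad)).
It fails at once if the tray drops (swings down faster than 3 rad/s) (velocity of joint tray below -3 rad/s).
It fails at once if the glue pot is shifted or lifted more than 30 mm, or tipped (distance of glue_pot from where it was at the start of the episode above 0.03 m or angle between glue_pot's own z axis and vertical above 0.5 rad).
It fails at once if the wood block is shifted or lifted more than 30 mm, or tipped (distance of wood_block from where it was at the start of the episode above 0.03 m or angle between wood_block's own z axis and vertical above 0.5 rad).
It fails at once if the glue bottle is shifted or lifted more than 30 mm, or tipped (distance of glue_bottle from where it was at the start of the episode above 0.03 m or angle between glue_bottle's own z axis and vertical above 0.5 rad).
It also fails if it takes over 62 s, if anything falls off the work surface, if the arm or the gripper's body presses on something with over 40 N, if the wrist force passes 120 N, or if a joint passes its speed limit or range.

## Working session

There is one attempt and no reset: what is moved stays moved. The work goes in short steps, Python scripts to look and compute and a tool call to move; the robot and the scene stay as the last step left them, time stands still between calls to the robot, and variables do not carry over. Pictures are saved under pics/ and viewed, and the job is handed in when it is done.

Besides the shell and the picture viewer there is one more tool, called after "Request:" in YAML: its name, and indented under it one key for each argument. servo_tool: Moves the arm, as the interface text tells. Its arguments: {"type":"object","properties":{"plan":{"type":"array","items":{"type":"array","items":{"type":"number"}}},"squeeze":{"type":"number"}},"required":["plan"]}

```bash
mkdir -p pics; ls; python3 - <<'E'
from workcell import bot
import cv2
print(bot.observe())
for n in ("scene","top","wrist"):
    f=bot.grab_frame(n); cv2.imwrite(f"pics/{n}0.png",f); 
    c=bot.calibration(n); print(n,c)
E
```

```text
pics
{'clock': 0.0, 'qpos': array([ 1.0557461 ,  0.52201759, -0.03632537,  1.59998563,  0.02120904,
        1.02113137, -0.11283324]), 'qd': array([-1.03004625e-03, -6.15237205e-04,  1.56129198e-04, -2.03815518e-03,
       -4.64077291e-05,  6.23470886e-04,  1.99237229e-04]), 'joint_efforts': array([ 4.75848447e-04, -9.27117562e+01,  1.97926484e+00, -3.69944894e+01,
        1.76671013e-02,  8.23904149e-03,  2.73995551e-05]), 'position': array([ 0.26874819, -0.56384832,  0.19523158]), 'tool_rot': array([-3.14043969e+00,  9.22257988e-05,  4.44809626e-01]), 'force': array([ 0.02310653,  0.55222921, -0.10311555]), 'moment': array([ 0.00765637, -0.02440672, -0.04190276]), 'grip_width': 0.08511889239220574}
scene {'fx': 365.58962394859907, 'fy': 365.58962394859907, 'cx': 319.0258231699969, 'cy': 201.83403010001177, 'k1': 0.015170578390970864, 'T': array([[-0.80667277, -0.42185733,  0.41390269,  0.00248375],
       [-0.59098104,  0.57043177, -0.57039373,  0.81116831],
       [ 0.00452153, -0.70472973, -0.70946146,  1.00237925],
       [ 0.        ,  0.        ,  0.        ,  1.        ]])}
t
[... 171 characters left out ...]
66710e-01,  1.66934482e-01,
         3.17186915e-01],
       [-9.99964156e-01,  1.78475322e-04, -8.46490168e-03,
         7.53091649e-02],
       [ 8.31631757e-03, -1.66941951e-01, -9.85931653e-01,
         1.38543390e+00],
       [ 0.00000000e+00,  0.00000000e+00,  0.00000000e+00,
         1.00000000e+00]])}
wrist {'fx': 296.48350511623903, 'fy': 296.48350511623903, 'cx': 320.7984182515094, 'cy': 198.69855028157022, 'k1': -0.004244069866880574, 'T': array([[ 0.42969761, -0.86207776, -0.26866689,  0.33851737],
       [-0.90297145, -0.41075914, -0.12617247, -0.53089049],
       [-0.0015869 ,  0.29681454, -0.95493382,  0.37391597],
       [ 0.        ,  0.        ,  0.        ,  1.        ]])}
```

View pics/top0.png

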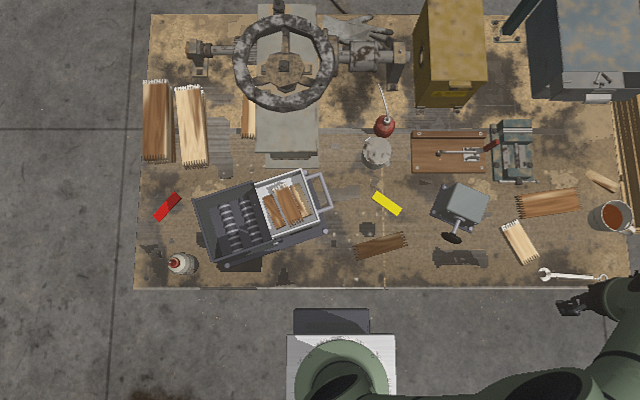

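View pics/scene0.png

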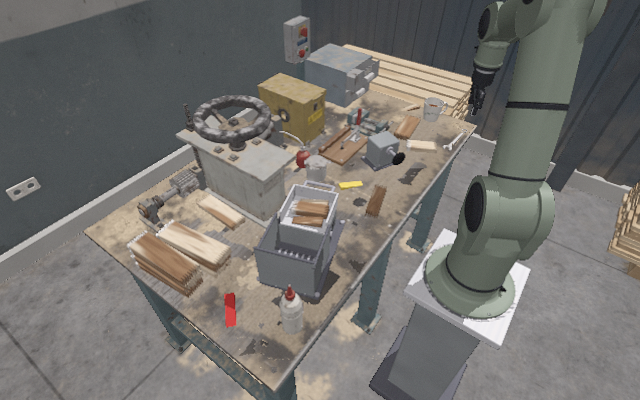

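View pics/wrist0.png

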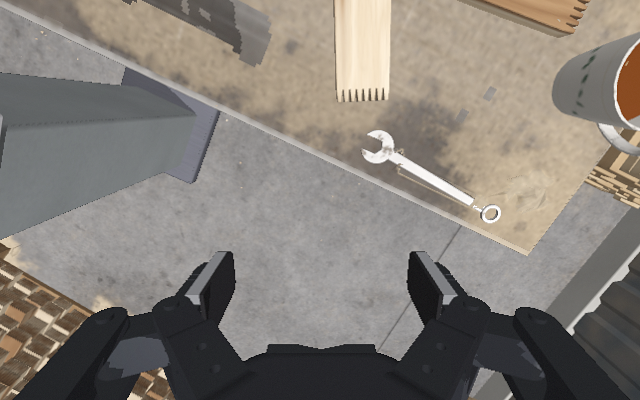

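The top view shows the shredder at about (265,215), with its hopper at (232,222), the tray at (288,203) and the bar at (319,190). The start box is at (462,203) and its black knob at (452,238). The glue pot is at (376,152), the flat block at (381,245) and the bottle at (182,263). I'll crop closer next.

```bash
python3 - <<'E'
import cv2
t=cv2.imread('pics/top0.png'); s=cv2.imread('pics/scene0.png')
cv2.imwrite('pics/c1.png',cv2.resize(t[155:280,180:340],None,fx=5,fy=4.8,interpolation=cv2.INTER_CUBIC)[:600])
cv2.imwrite('pics/c2.png',cv2.resize(t[170:260,410:510],None,fx=6,fy=6,interpolation=cv2.INTER_CUBIC))
cv2.imwrite('pics/c3.png',cv2.resize(s[170:300,250:360],None,fx=4.5,fy=4.5,interpolation=cv2.INTER_CUBIC))
cv2.imwrite('pics/c4.png',cv2.resize(s[120:220,340:440],None,fx=6,fy=6,interpolation=cv2.INTER_CUBIC))
E
```

```text
(no output)
```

View pics/c1.png

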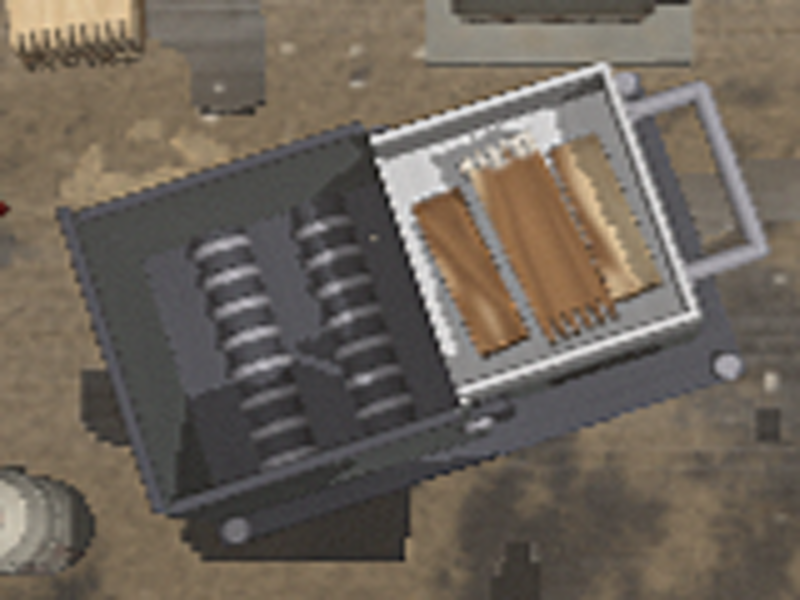

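View pics/c2.png

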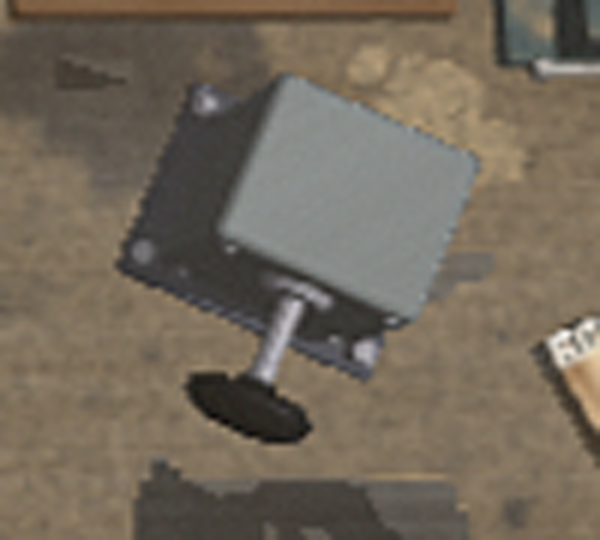

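View pics/c3.png

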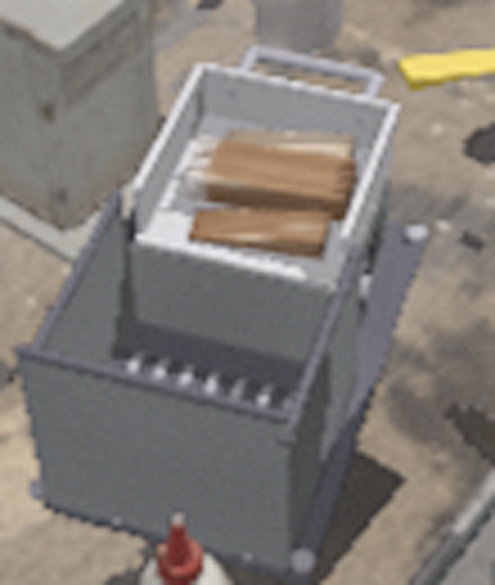

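View pics/c4.png

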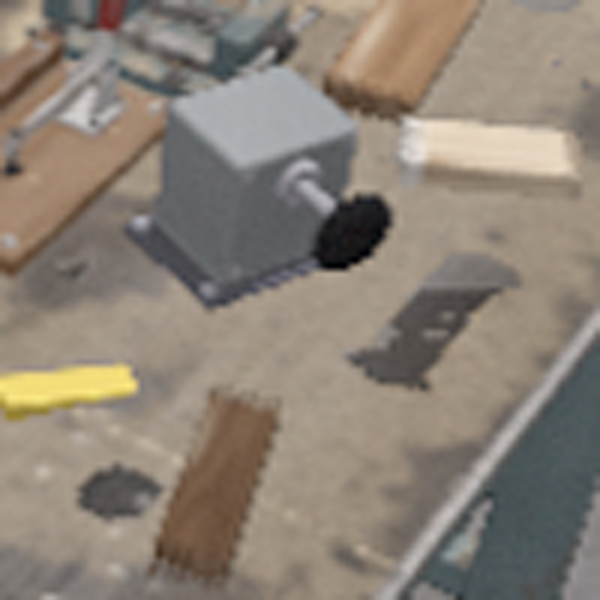

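```bash
cat > h.py <<'E'
from workcell import bot
import numpy as np, cv2
def ray(c,px):
    K=np.array([[c['fx'],0,c['cx']],[0,c['fy'],c['cy']],[0,0,1.]])
    p=cv2.undistortPoints(np.array([[px]],float),K,np.array([c['k1'],0,0,0.]))[0,0]
    T=c['T']; d=T[:3,:3]@np.array([p[0],p[1],1]); return T[:3,3],d/np.linalg.norm(d)
def onz(c,px,z):
    o,d=ray(c,px); return o+d*(z-o[2])/d[2]
def tri(*cp):
    A=np.zeros((3,3));b=np.zeros(3);R=[ray(*x) for x in cp]
    for o,d in R:
        P=np.eye(3)-np.outer(d,d);A+=P;b+=P@o
    x=np.linalg.solve(A,b); return x,[np.linalg.norm((np.eye(3)-np.outer(d,d))@(x-o)) for o,d in R]
def proj(c,X):
    T=c['T']; p=T[:3,:3].T@(np.array(X)-T[:3,3])
    K=np.array([[c['fx'],0,c['cx']],[0,c['fy'],c['cy']],[0,0,1.]])
    return cv2.projectPoints(p[None],np.zeros(3),np.zeros(3),K,np.array([c['k1'],0,0,0.]))[0].ravel()
E
python3 - <<'E'
from h import *
np.set_printoptions(precision=4,suppress=True)
t=bot.calibration('top');s=bot.calibration('scene')
T=lambda x,y:(t,(x/5+180,y/4.8+155)); T2=lambda x,y:(t,(x/6+410,y/6+170))
S=lambda x,y:(s,(x/4.5+250,y/4.5+170)); S2=lambda x,y:(s,(x/6+340,y/6+120))
print('bar end far',tri(T(705,90),S(250,50)), 'near',tri(T(760,245),S(380,80)))
print('bar z.14',onz(*T(705,90),.14),onz(*T(760,245),.14))
# hinge-side tray corners and hopper corners
print('tray back corners',onz(*T(605,68),.162),onz(*T(697,318),.162),tri(T(605,68),S(203,68)),tri(T(697,318),S(397,107)))
print('hopper far corners',onz(*T(62,213),.18),onz(*T(165,510),.18), tri(T(62,213),S(295,415)), tri(T(62,213),S(20,350)),tri(T(165,510),S(20,350)))
print('shaft base',tri(T2(295,300),S2(300,180)),onz(*T2(295,300),.085))
print('shaft head',tri(T2(265,382),S2(333,212)),onz(*T2(265,382),.085))
print('head c',tri(T2(250,408),S2(352,232)),onz(*T2(250,408),.085))
bt=[T2(290,75),T2(478,157),T2(410,320),T2(222,230)]
print('box top',[onz(*p,.115) for p in bt])
E
```

```text
bar end far (array([0.6046, 0.0593, 0.1365]), [np.float64(0.0023375051726598423), np.float64(0.0023375051726600695)]) near (array([0.5087, 0.0268, 0.1346]), [np.float64(0.002442696819716988), np.float64(0.0024426968197170094)])
bar z.14 [0.6017 0.0583 0.14  ] [0.5101 0.028  0.14  ]
tray back corners [0.6096 0.1137 0.162 ] [0.4651 0.0632 0.162 ] (array([0.6108, 0.1137, 0.155 ]), [np.float64(0.0005493948538216511), np.float64(0.0005493948538216227)]) (array([0.4659, 0.0633, 0.1576]), [np.float64(0.0003615096797304562), np.float64(0.000361509679730347)])
hopper far corners [0.5221 0.4039 0.18  ] [0.3575 0.3426 0.18  ] (array([0.4338, 0.3677, 0.2014]), [np.float64(0.08734529553066273), np.float64(0.08734529553066261)]) (array([0.5222, 0.4042, 0.1781]), [np.float64(0.00029072640682197953), np.float64(0.0002907264068218359)]) (array([0.418 , 0.3857, 0.2315]), [np.float64(0.08151672446192167), np.float64(0.08151672446192172)])
shaft base (array([ 0.4782, -0.3395,  0.088 ]), [np.float64(0.0008350621510751078), np.float64(0.0008350621510751808)]) [ 0.4778 -0.3408  0.085 ]
shaft head (array([ 0.441 , -0.322 ,  0.0883]), [np.float64(0.0032522448482162547), np.float64(0.00325224484821639)]) [ 0.4383 -0.3243  0.085 ]
head c (array([ 0.4264, -0.3174,  0.0815]), [np.float64(0.00031720183903737997), np.float64(0.0003172018390373032)]) [ 0.4259 -0.3165  0.085 ]
box top [array([ 0.582 , -0.3345,  0.115 ]), array([ 0.5423, -0.4218,  0.115 ]), array([ 0.4646, -0.3848,  0.115 ]), array([ 0.5073, -0.2984,  0.115 ])]
```

Request:
servo_tool:
  plan:
    - [5,10,20,0,-1]
    - [15,32,40,0,-1]
    - [31,65,60,-0.02,-1]
    - [47,98,70,-0.04,-1]
    - [63,131,70,-0.06,-1]
    - [79,164,70,-0.08,-1]
    - [95,197,70,-0.1,-1]
    - [111,230,70,-0.106,-1]
    - [127,263,70,-0.106,-1]
    - [143,296,70,-0.106,-1]
  squeeze: 40

```text
clock: 0.98
position: [0.4122, -0.2665, 0.2658]
tool_rot: [3.141, 0.0, 0.339]
force: [1.1, -0.2, 1.0]
grip_width: 0.0857
```

Request:
servo_tool:
  plan:
    - [16,33,0,0,-1]
    - [32,66,0,0,-1]
    - [48,99,0,0,-1]
    - [64,132,0,0,-0.6]
    - [80,165,0,0,-0.2]
    - [96,198,0,0,0.2]
    - [112,231,0,0,0.3]
    - [128,264,0,0,0.3]
    - [140,297,0,0,0.3]
    - [144,311,0,0,0.3]

```text
clock: 1.82
position: [0.5567, 0.0478, 0.2654]
tool_rot: [-3.14, -0.0, 0.343]
force: [-0.2, 0.5, -0.1]
grip_width: 0.0296
```

```bash
python3 - <<'E'
from h import *
c=bot.calibration('wrist');f=bot.grab_frame('wrist');cv2.imwrite('pics/w1.png',f)
o=bot.observe();print(o['clock'],o['position'],o['tool_rot'],o['qpos'],o['grip_width'],o['force'])
np.save('w1.npy',c,allow_pickle=True)
E
```

```text
1.8667 [0.55658837 0.048917   0.26535299] [-3.13923795e+00 -3.71842185e-04  3.44364261e-01] [ 0.05185248  0.36212195 -0.32614277  1.67859745  0.12371079  1.1213009
 -1.53486882] 0.030119893637476244 [-1.73695448e+00  3.58291090e+00 -3.08353135e-03]
```

View pics/w1.png

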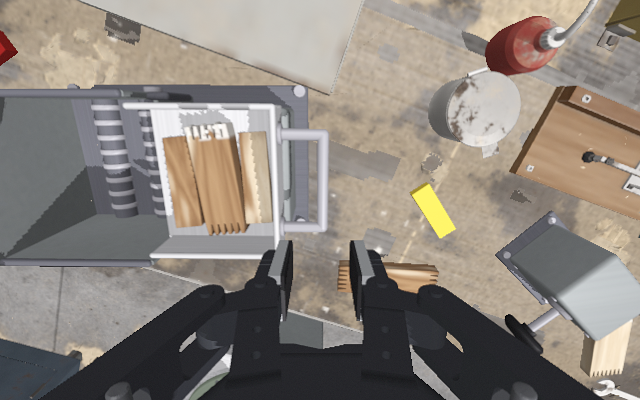

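The wrist view shows the bar as a vertical line at column 322, rows 131 to 230, so the yaw is right. I'll measure its position now.

```bash
python3 - <<'E'
from h import *
np.set_printoptions(precision=4,suppress=True)
f=cv2.imread('pics/w1.png');cv2.imwrite('pics/w1c.png',cv2.resize(f[115:245,230:345],None,fx=4.5,fy=4.5,interpolation=cv2.INTER_CUBIC))
c=np.load('w1.npy',allow_pickle=True).item()
for z in (.135,.14):
  print(onz(c,(322.5,133),z),onz(c,(322.5,228),z),onz(c,(322.5,180.5),z))
t=bot.calibration('top')
print(tri((c,(322.5,133)),(t,(705/5+180,90/4.8+155))),tri((c,(322.5,228)),(t,(760/5+180,245/4.8+155))))
cx=[(x,y) for x,y in ((273,105),(278,258))]
print([onz(c,p,.162) for p in cx])
E
```

```text
[0.6055 0.064  0.135 ] [0.5068 0.0287 0.135 ] [0.5586 0.0472 0.135 ]
[0.6059 0.0641 0.14  ] [0.5088 0.0294 0.14  ] [0.5597 0.0476 0.14  ]
(array([0.6049, 0.0609, 0.1253]), [np.float64(0.0028093200528702396), np.float64(0.0028093200528702374)]) (array([0.5097, 0.0289, 0.1418]), [np.float64(0.0007900259956130632), np.float64(0.0007900259956130725)])
[array([0.616 , 0.1155, 0.162 ]), array([0.4692, 0.0655, 0.162 ])]
```

View pics/w1c.png

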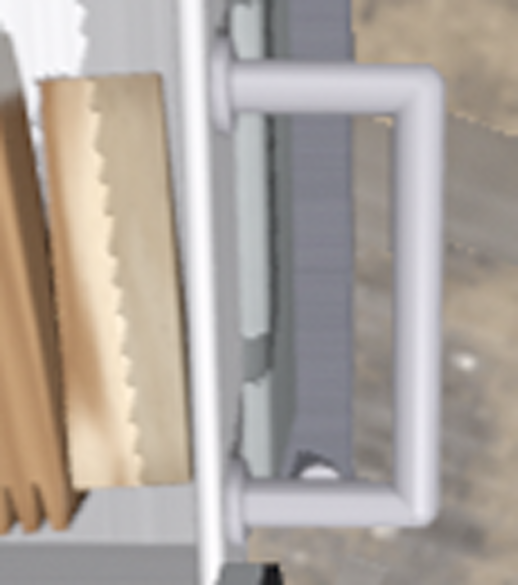

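Request:
servo_tool:
  plan:
    - [1,2,-10,0,0.3]
    - [1,2,-25,0,0.3]
    - [1,2,-40,0,0.3]
    - [1,2,-55,0,0.3]
    - [1,2,-70,0,0.3]
    - [1,2,-80,0,0.3]
    - [1,2,-85,0,0.3]
    - [1,2,-85,0,0.3]
    - [1,2,-85,0,0.3]
    - [1,2,-85,0,0.3]

```text
clock: 2.7
position: [0.5573, 0.0447, 0.1815]
tool_rot: [3.141, -0.001, 0.339]
force: [-0.8, 1.0, 0.3]
grip_width: 0.0298
```

```bash
python3 - <<'E'
from h import *
np.set_printoptions(precision=4,suppress=True)
c=bot.calibration('wrist');f=bot.grab_frame('wrist');cv2.imwrite('pics/w2.png',f);np.save('w2.npy',c,allow_pickle=True)
o=bot.observe();print(o['clock'],o['position'],o['tool_rot'],o['grip_width'],o['force'])
E
```

```text
2.75 [0.5573 0.0448 0.1815] [ 3.1413 -0.0011  0.3386] 0.029958224838046943 [0.0779 0.2113 0.3042]
```

View pics/w2.png

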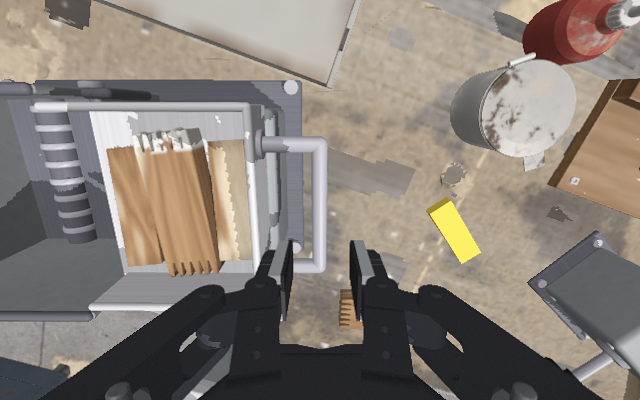

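```bash
python3 - <<'E'
from h import *
np.set_printoptions(precision=4,suppress=True)
c=np.load('w2.npy',allow_pickle=True).item();c1=np.load('w1.npy',allow_pickle=True).item();t=bot.calibration('top')
f=cv2.imread('pics/w2.png');cv2.imwrite('pics/w2c.png',cv2.resize(f[125:285,230:345],None,fx=3.7,fy=3.7))
for z in (.135,.14):print(onz(c,(320,144),z),onz(c,(320,266),z))
print(tri((c,(320,144)),(c1,(323,135))),tri((c,(320,266)),(c1,(323,227))))
print(tri((c,(320,144)),(t,(705/5+180,90/4.8+155))),tri((c,(320,266)),(t,(760/5+180,245/4.8+155))))
E
```

```text
[0.6044 0.0623 0.135 ] [0.5069 0.0281 0.135 ]
[0.605  0.0625 0.14  ] [0.5097 0.0291 0.14  ]
(array([0.6021, 0.0618, 0.1145]), [np.float64(0.00028560274303250443), np.float64(0.00028560274303249906)]) (array([0.5114, 0.0297, 0.1431]), [np.float64(3.389935083825393e-05), np.float64(3.389935083822904e-05)])
(array([0.604 , 0.0601, 0.1296]), [np.float64(0.00198508672116613), np.float64(0.0019850867211661095)]) (array([0.5099, 0.0286, 0.1403]), [np.float64(0.0005562211617421062), np.float64(0.0005562211617421319)])
```

View pics/w2c.png

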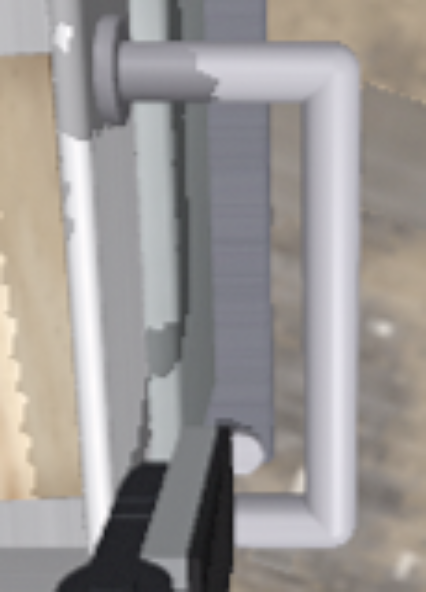

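The bar's middle is at about (0.557, 0.045, 0.14), which matches the stated height and the TCP's xy. I'll descend and grip.

Request:
servo_tool:
  plan:
    - [0,0,-12,0,0.3]
    - [0,0,-27,0,0.3]
    - [0,0,-42,0,0.3]
    - [0,0,-52,0,0.3]
    - [0,0,-55,0,0.3]
    - [0,0,-55,0,0.6]
    - [0,0,-55,0,1]
    - [0,0,-55,0,1]
    - [0,0,-55,0,1]
    - [0,0,-55,0,1]
  squeeze: 30

```text
clock: 3.58
position: [0.5572, 0.0448, 0.1263]
tool_rot: [3.141, -0.001, 0.339]
force: [0.1, 0.0, -0.1]
grip_width: 0.0004
```

```bash
python3 - <<'E'
from h import *
np.set_printoptions(precision=4,suppress=True)
o=bot.observe();print(o['clock'],o['position'],o['tool_rot'],o['grip_width'],o['force'],o['moment'])
p=o['position']
th=.342;y=np.array([-np.sin(th),np.cos(th),0]);z=np.array([0,0,1])
R=np.hypot(.18,.03);a0=np.arctan2(.03,.18)
b0=R*(-np.cos(a0)*y+np.sin(a0)*z)
for q in np.arange(0,1.91,.1):
    d=R*(-np.cos(a0+q)*y+np.sin(a0+q)*z)-b0
    print(round(q,2),(d*1000).round(1))
E
```

```text
3.5833 [0.5572 0.0448 0.1263] [ 3.1414 -0.0008  0.3387] 0.0003601412862343411 [ 0.0517  0.0452 -0.0942] [-0.0127  0.0448 -0.0093]
0.0 [0. 0. 0.]
0.1 [-1.3  3.7 17.8]
0.2 [-3.2  9.  35.2]
0.3 [-5.7 15.9 51.9]
0.4 [-8.7 24.4 67.7]
0.5 [-12.2  34.3  82.6]
0.6 [-16.2  45.6  96.4]
0.7 [-20.7  58.1 108.9]
0.8 [-25.5  71.7 120. ]
0.9 [-30.7  86.3 129.6]
1.0 [-36.2 101.7 137.7]
1.1 [-42.  117.8 144. ]
1.2 [-47.9 134.5 148.6]
1.3 [-53.9 151.4 151.5]
1.4 [-60.  168.6 152.5]
1.5 [-66.1 185.8 151.7]
1.6 [-72.2 202.8 149. ]
1.7 [-78.1 219.5 144.6]
1.8 [-83.9 235.6 138.5]
1.9 [-89.4 251.1 130.6]
```

The fingers shut completely (0.4 mm), so the bar isn't between them. I'll look.

```bash
python3 - <<'E'
from h import *
np.set_printoptions(precision=4,suppress=True)
f=bot.grab_frame('wrist');cv2.imwrite('pics/w3.png',f)
t=bot.grab_frame('top');cv2.imwrite('pics/t3.png',cv2.resize(t[140:260,260:400],None,fx=5,fy=5))
s=bot.grab_frame('scene');cv2.imwrite('pics/s3.png',cv2.resize(s[140:260,260:400],None,fx=5,fy=5))
E
```

```text
(no output)
```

View pics/w3.png

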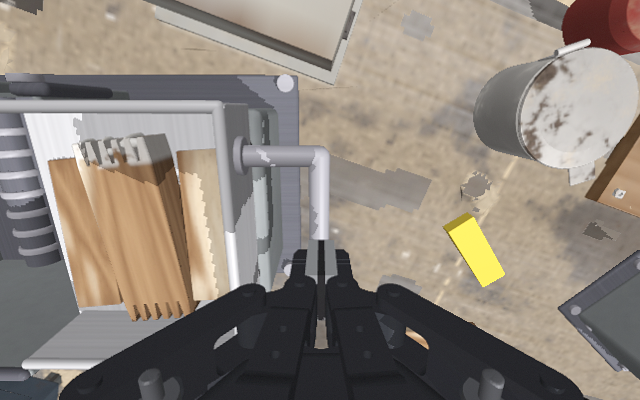

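View pics/s3.png

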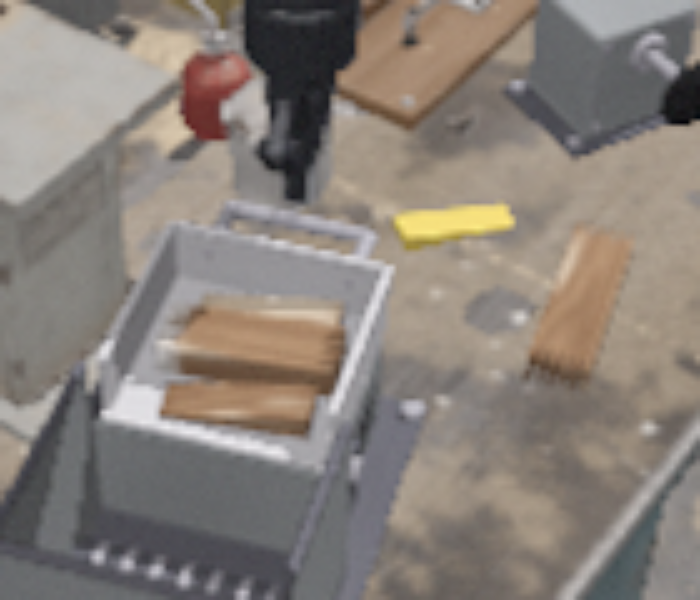

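View pics/t3.png

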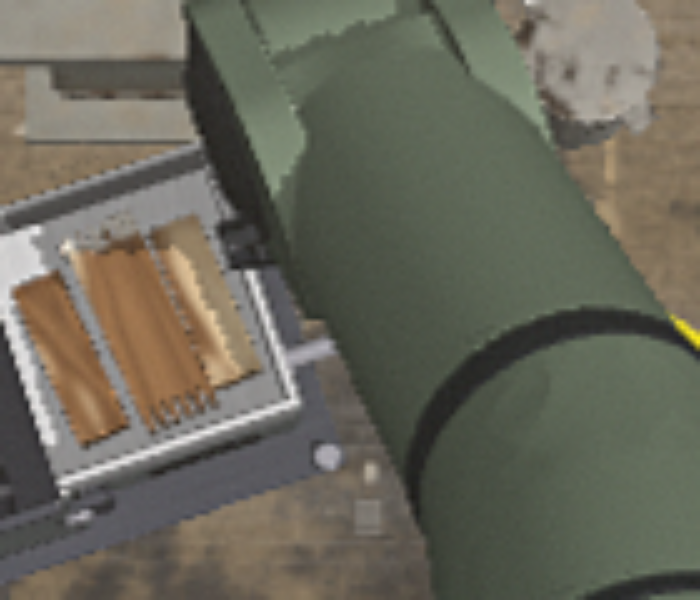

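```bash
python3 - <<'E'
from h import *
np.set_printoptions(precision=4,suppress=True)
o=bot.observe();p=o['position'];print(p,o['grip_width'])
s=bot.calibration('scene');w=bot.calibration('wrist')
for dz in (0,.019,.03): print(dz,proj(s,p+[0,0,dz]),proj(w,p+[0,0,dz]))
print('bar',proj(s,[.557,.0455,.14]),proj(w,[.557,.0455,.14]),proj(w,[.557,.0455,.11]))
f=cv2.imread('pics/w3.png');cv2.imwrite('pics/w3c.png',cv2.resize(f[210:370,240:400],None,fx=3.7,fy=3.7))
E
```

```text
[0.557  0.0448 0.126 ] -0.00033030887077100133
0 [319.492  186.6611] [321.2705 230.4248]
0.019 [319.5216 182.6606] [321.2964 243.2373]
0.03 [319.539  180.3056] [321.3139 251.9438]
bar [319.3928 183.8284] [320.2199 239.242 ] [320.3299 221.0343]
```

View pics/w3c.png

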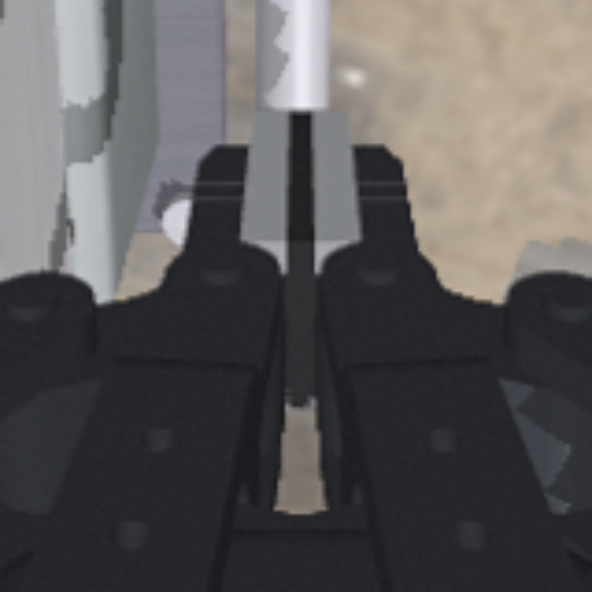

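```bash
python3 - <<'E'
from h import *
np.set_printoptions(precision=4,suppress=True)
o=bot.observe();p=o['position'];th=o['tool_rot'][2];tx=np.array([np.cos(th),np.sin(th),0])
s=bot.calibration('scene');w=bot.calibration('wrist')
print(tri((s,(319.4,179.3)),(w,(321,240))))
for dz in (0,.01,.02,.03,.04):
  for a in (-.011,.011): print(dz,a,proj(s,p+tx*a+[0,0,dz]),proj(w,p+tx*a+[0,0,dz]))
f=cv2.imread('pics/s3.png');cv2.imwrite('pics/s3c.png',cv2.resize(f[100:300,200:400],None,fx=3,fy=3,interpolation=cv2.INTER_NEAREST))
E
```

```text
(array([0.5615, 0.0446, 0.156 ]), [np.float64(0.0033897097577507192), np.float64(0.0033897097577507856)])
0 -0.011 [322.4858 187.2865] [321.2728 245.7311]
0 0.011 [316.5085 186.0378] [321.2681 214.5912]
0.01 -0.011 [322.5179 185.1914] [321.2857 252.8273]
0.01 0.011 [316.5074 183.943 ] [321.2812 220.2992]
0.02 -0.011 [322.5504 183.0728] [321.2999 260.6858]
0.02 0.011 [316.5064 181.8248] [321.2958 226.6444]
0.03 -0.011 [322.5833 180.9304] [321.3157 269.4363]
0.03 0.011 [316.5053 179.6828] [321.312  233.7397]
0.04 -0.011 [322.6166 178.7638] [321.3335 279.2395]
0.04 0.011 [316.5042 177.5168] [321.3303 241.7261]
```

View pics/s3c.png

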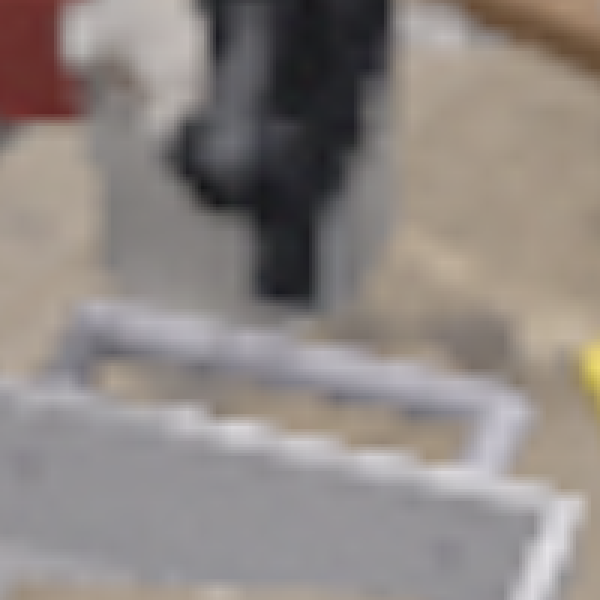

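Both views put the shut fingertips at about z = 0.16, roughly 33 mm higher than the reported TCP. They closed just above the bar, with no contact force. I'll open, go 32 mm lower while watching the force, and close again.

Request:
servo_tool:
  plan:
    - [0,0,5,0,0.3]
    - [0,0,5,0,0.3]
    - [0,0,0,0,0.3]
    - [0,0,0,0,0.3]
    - [0,0,0,0,0.3]
    - [0,0,-8,0,0.3]
    - [0,0,-16,0,0.3]
    - [0,0,-20,0,0.3]
    - [0,0,-20,0,0.3]
    - [0,0,-20,0,0.3]

```text
clock: 4.57
position: [0.5567, 0.0448, 0.1053]
tool_rot: [-3.141, 0.001, 0.339]
force: [0.4, -0.8, 0.5]
grip_width: 0.0302
```

```bash
python3 - <<'E'
from h import *
np.set_printoptions(precision=4,suppress=True)
f=bot.grab_frame('wrist');cv2.imwrite('pics/w4.png',cv2.resize(f[180:370,200:440],None,fx=3,fy=3))
s=bot.grab_frame('scene');cv2.imwrite('pics/s4.png',cv2.resize(s[150:210,290:360],None,fx=10,fy=10,interpolation=cv2.INTER_NEAREST))
o=bot.observe();print(o['clock'],o['position'],o['grip_width'],o['force'])
E
```

```text
4.6667 [0.557  0.0449 0.1059] 0.03004648054446914 [-0.0636  1.243   0.1144]
```

View pics/w4.png

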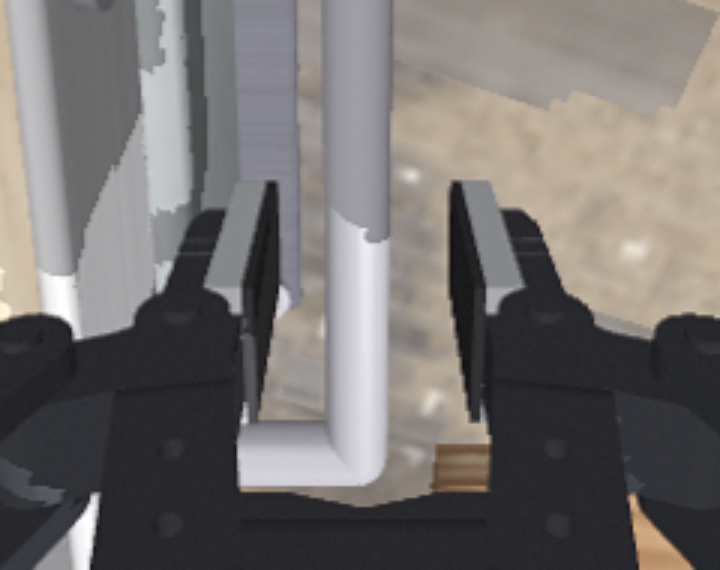

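View pics/s4.png

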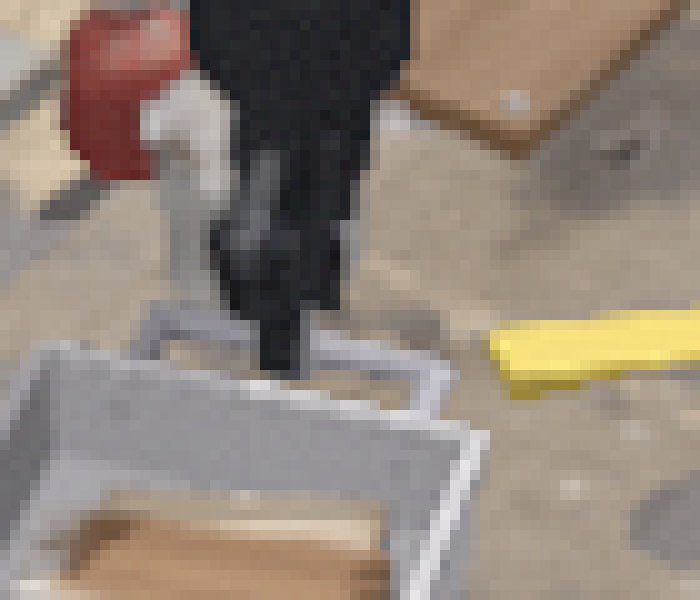

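Request:
servo_tool:
  plan:
    - [0,0,0,0,0.5]
    - [0,0,0,0,0.5]
    - [0,0,-4,0,0.5]
    - [0,0,-8,0,0.5]
    - [0,0,-12,0,0.5]
    - [0,0,-14,0,0.5]
    - [0,0,-14,0,1]
    - [0,0,-14,0,1]
    - [0,0,-14,0,1]
    - [0,0,-14,0,1]
  squeeze: 30

```text
clock: 5.5
position: [0.5561, 0.0459, 0.0914]
tool_rot: [-3.14, 0.001, 0.34]
force: [-2.4, 4.8, -4.1]
grip_width: 0.0106
```

```bash
python3 - <<'E'
from h import *
np.set_printoptions(precision=4,suppress=True)
f=bot.grab_frame('wrist');cv2.imwrite('pics/w5.png',cv2.resize(f[150:400,160:480],None,fx=2.4,fy=2.4))
s=bot.grab_frame('scene');cv2.imwrite('pics/s5.png',cv2.resize(s[150:210,290:360],None,fx=10,fy=10,interpolation=cv2.INTER_NEAREST))
o=bot.observe();print(o['clock'],o['position'],o['grip_width'],o['force'])
E
```

```text
5.6 [0.5561 0.0459 0.0914] 0.01075681555197299 [-2.0367  6.5847 -3.5265]
```

View pics/w5.png

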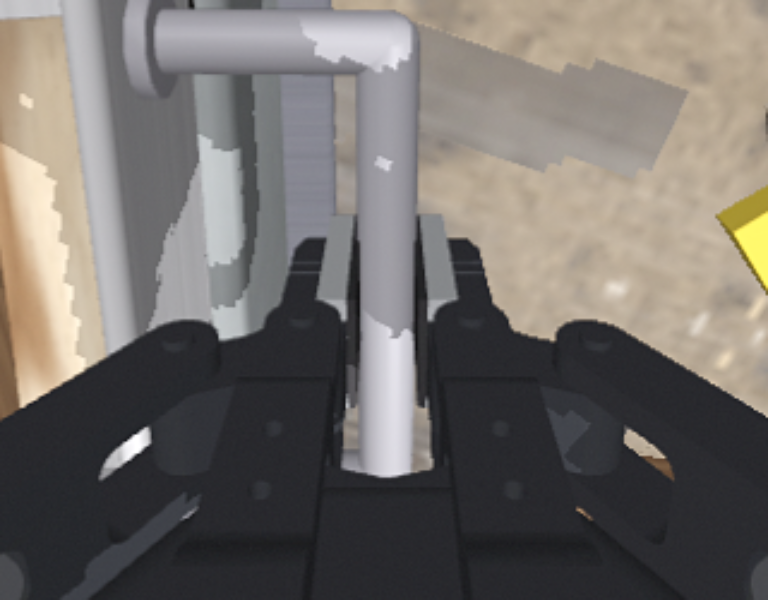

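View pics/s5.png

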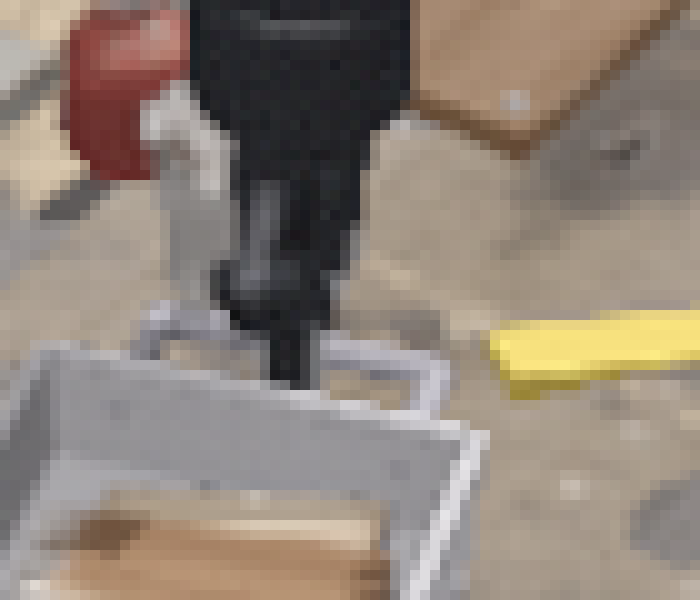

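```bash
python3 - <<'E'
import numpy as np
th=.342;y=np.array([-np.sin(th),np.cos(th),0]);z=np.array([0,0,1])
R=np.hypot(.18,.03);a0=np.arctan2(.03,.18)
P=lambda q:1000*R*(-np.cos(a0+q)*y+np.sin(a0+q)*z)
for qs in (np.arange(.05,.51,.05),np.arange(.56,1.11,.06),np.arange(1.16,1.71,.06)):
    st=qs[0]-(qs[1]-qs[0]);print(round(st,2));print([list((P(q)-P(st)).round().astype(int).tolist()) for q in qs])
E
```

```text
0.0
[[-1, 2, 9], [-1, 4, 18], [-2, 6, 27], [-3, 9, 35], [-4, 12, 44], [-6, 16, 52], [-7, 20, 60], [-9, 24, 68], [-10, 29, 75], [-12, 34, 83]]
0.5
[[-2, 7, 8], [-5, 14, 16], [-8, 21, 24], [-10, 29, 31], [-13, 37, 37], [-16, 46, 43], [-20, 55, 49], [-23, 64, 54], [-26, 74, 58], [-30, 84, 61]]
1.1
[[-4, 10, 3], [-7, 20, 5], [-11, 30, 7], [-14, 40, 8], [-18, 51, 8], [-22, 61, 8], [-25, 71, 7], [-29, 82, 6], [-33, 92, 3], [-36, 102, 1]]
```

Request:
servo_tool:
  plan:
    - [-1,2,9,0,1]
    - [-1,4,18,0,1]
    - [-2,6,27,0,1]
    - [-3,9,35,0,1]
    - [-4,12,44,0,1]
    - [-6,16,52,0,1]
    - [-7,20,60,0,1]
    - [-9,24,68,0,1]
    - [-10,29,75,0,1]
    - [-12,34,83,0,1]
  squeeze: 40

```text
clock: 6.43
position: [0.5445, 0.0795, 0.1751]
tool_rot: [-3.141, 0.001, 0.339]
force: [-0.5, 5.5, -6.1]
grip_width: 0.0104
```

```bash
python3 - <<'E'
from h import *
np.set_printoptions(precision=4,suppress=True)
f=bot.grab_frame('wrist');cv2.imwrite('pics/w6.png',f)
s=bot.grab_frame('scene');cv2.imwrite('pics/s6.png',cv2.resize(s[140:290,240:370],None,fx=4,fy=4))
o=bot.observe();print(o['clock'],o['position'],o['grip_width'],o['force'])
E
```

```text
6.5333 [0.5444 0.08   0.1759] 0.01059779536077736 [-1.8358  4.82   -7.0568]
```

View pics/w6.png

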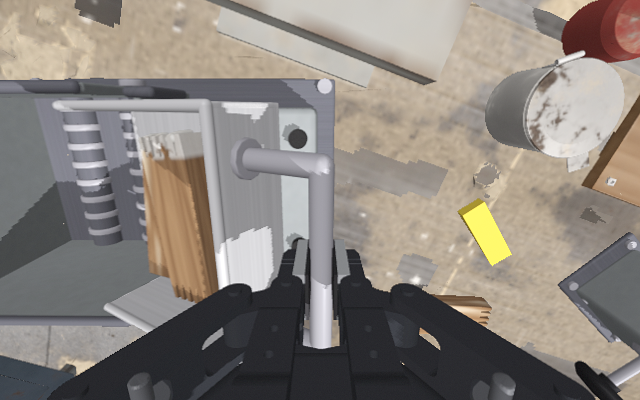

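View pics/s6.png

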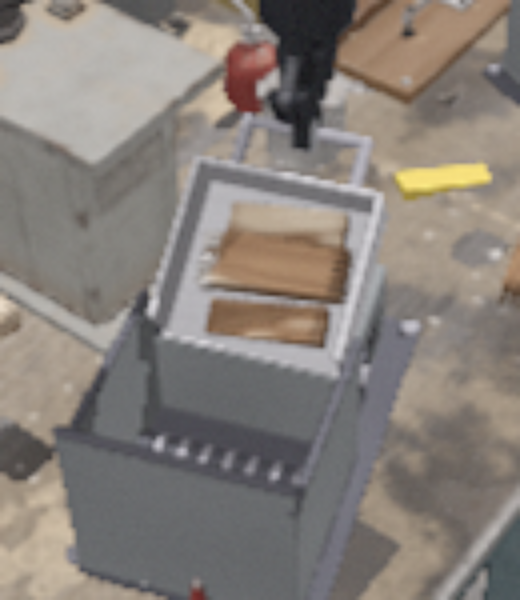

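The tray is lifting cleanly: the scene view shows it up with the offcuts in place and low forces. I'll carry on along the arc.

Request:
servo_tool:
  plan:
    - [-2,7,8,0,1]
    - [-5,14,16,0,1]
    - [-8,21,24,0,1]
    - [-10,29,31,0,1]
    - [-13,37,37,0,1]
    - [-16,46,43,0,1]
    - [-20,55,49,0,1]
    - [-23,64,54,0,1]
    - [-26,74,58,0,1]
    - [-30,84,61,0,1]

```text
clock: 7.37
position: [0.5157, 0.1627, 0.2381]
tool_rot: [3.14, -0.003, 0.338]
force: [1.1, -11.6, 24.6]
grip_width: 0.0103
```

```bash
python3 - <<'E'
from h import *
np.set_printoptions(precision=4,suppress=True)
f=bot.grab_frame('wrist');cv2.imwrite('pics/w7.png',f)
s=bot.grab_frame('scene');cv2.imwrite('pics/s7.png',cv2.resize(s[140:290,240:370],None,fx=4,fy=4))
o=bot.observe();print(o['clock'],o['position'],o['grip_width'],o['force'])
E
```

```text
7.4667 [0.5153 0.1641 0.2386] 0.010199867382002606 [-0.5942 -9.7941 20.2091]
```

View pics/w7.png

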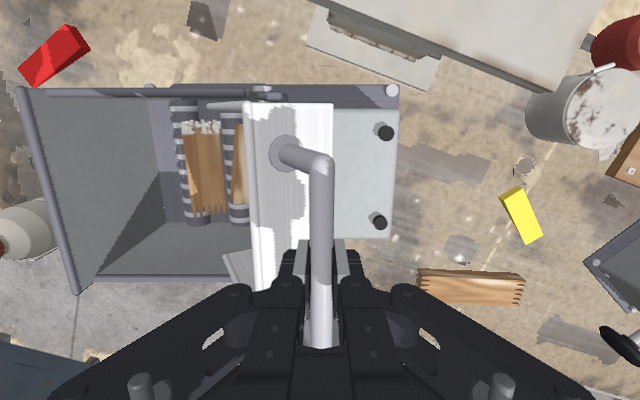

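View pics/s7.png

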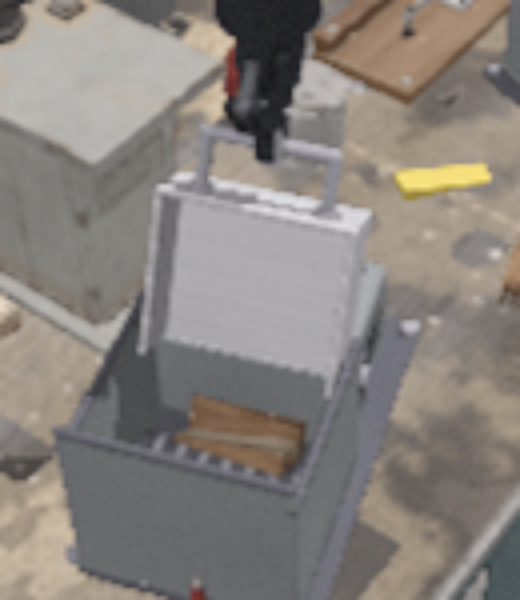

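The tray looks nearly emptied. There's a mild inward push of about 22 N, so I'll shift the path out by a few mm and continue to about 1.6 rad.

Request:
servo_tool:
  plan:
    - [-3,9,6,0,1]
    - [-6,18,9,0,1]
    - [-10,28,11,0,1]
    - [-13,38,12,0,1]
    - [-17,48,12,0,1]
    - [-21,59,12,0,1]
    - [-24,69,11,0,1]
    - [-28,80,10,0,1]
    - [-28,80,10,0,1]
    - [-28,80,10,0,1]

```text
clock: 8.3
position: [0.4869, 0.2446, 0.2468]
tool_rot: [-3.141, -0.002, 0.34]
force: [3.2, 0.7, 6.4]
grip_width: 0.0099
```

```bash
python3 - <<'E'
from h import *
np.set_printoptions(precision=4,suppress=True)
f=bot.grab_frame('wrist');cv2.imwrite('pics/w8.png',f)
s=bot.grab_frame('scene');cv2.imwrite('pics/s8.png',cv2.resize(s[140:290,240:370],None,fx=4,fy=4))
o=bot.observe();print(o['clock'],o['position'],o['grip_width'],o['force'])
E
```

```text
8.4 [0.4871 0.2441 0.2468] 0.009825447036486306 [2.3803 1.5535 7.954 ]
```

View pics/w8.png

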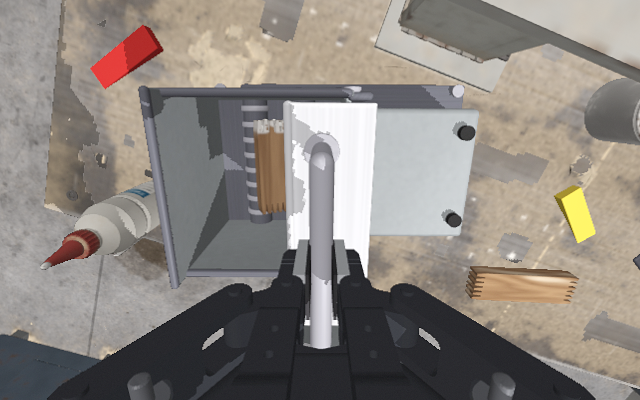

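View pics/s8.png

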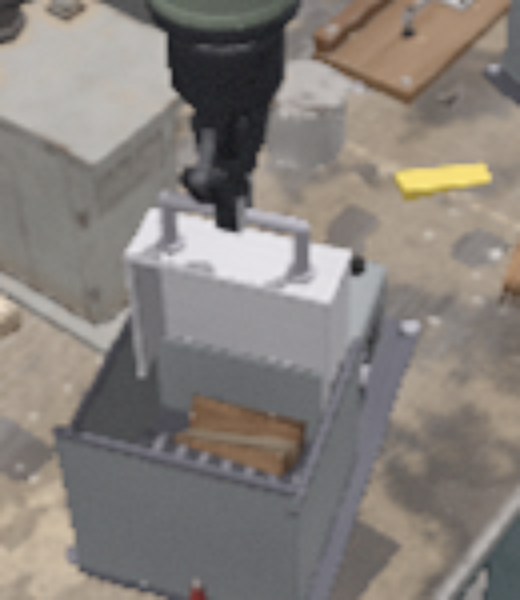

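Request:
servo_tool:
  plan:
    - [-3,8,-1,0,1]
    - [-6,16,-4,0,1]
    - [-8,22,-6,0,1]
    - [-8,22,-6,0,1]
    - [-8,22,-6,0,1]
    - [-6,16,-4,0,1]
    - [-3,8,-1,0,1]
    - [0,0,0,0,1]
    - [3,-9,1,0,1]
    - [7,-19,1,0,1]

```text
clock: 9.23
position: [0.4937, 0.2252, 0.2482]
tool_rot: [-3.14, -0.002, 0.34]
force: [-10.1, 0.5, 27.3]
grip_width: 0.0101
```

```bash
python3 - <<'E'
from h import *
np.set_printoptions(precision=4,suppress=True)
o=bot.observe();print(o['clock'],o['position'],o['grip_width'],o['force'])
# commanded track: q=0 cmd
c0=np.array([556.7,45.2,91.2]); 
cmd=np.array([.5567,.0452,.0912])*1000+[-12-30-28+7,34+84+80-19,83+61+10+1]
print(cmd)
th=.342;y=np.array([-np.sin(th),np.cos(th),0]);z=np.array([0,0,1])
R=np.hypot(.18,.03);a0=np.arctan2(.03,.18)
b0=R*(-np.cos(a0)*y+np.sin(a0)*z)
P=lambda q:c0+1000*(R*(-np.cos(a0+q)*y+np.sin(a0+q)*z)-b0)
q=[q for q in np.arange(0,1.8,.005)]
d=[np.linalg.norm((P(k)-cmd)[:2]) for k in q];k=q[int(np.argmin(d))];print('q',k,P(k))
st=cmd
qs=np.linspace(k,0,41)[1:]
lift=lambda q:np.array([0,0,4*min(1,q/.9)])
for i in range(4):
    rows=[(P(v)+lift(v)-st).round().astype(int).tolist() for v in qs[10*i:10*i+10]];print(rows);st=st+rows[-1]
E
```

```text
9.2333 [0.4937 0.2252 0.2482] 0.010099258200877025 [-10.124    0.4904  27.3319]
[493.7 224.2 246.2]
q 1.46 [493.0083 224.1148 243.4134]
[[2, -6, 1], [4, -13, 1], [6, -19, 1], [8, -25, 1], [10, -31, 0], [13, -38, -1], [15, -44, -2], [17, -50, -4], [19, -56, -5], [21, -62, -7]]
[[2, -6, -2], [5, -12, -5], [7, -18, -7], [9, -23, -10], [11, -29, -13], [13, -34, -17], [14, -40, -20], [16, -45, -24], [18, -50, -28], [20, -55, -32]]
[[2, -5, -5], [3, -9, -9], [5, -14, -14], [6, -18, -19], [8, -23, -24], [9, -27, -30], [11, -30, -35], [12, -34, -41], [13, -37, -46], [14, -41, -52]]
[[2, -3, -6], [3, -6, -12], [3, -8, -18], [4, -11, -25], [5, -13, -31], [6, -15, -37], [7, -17, -44], [7, -18, -51], [8, -20, -57], [8, -21, -64]]
```

Request:
servo_tool:
  plan:
    - [2,-6,3,0,1]
    - [4,-13,4,0,1]
    - [6,-19,4,0,1]
    - [8,-25,4,0,1]
    - [10,-31,3,0,1]
    - [13,-38,2,0,1]
    - [15,-44,1,0,1]
    - [17,-50,-1,0,1]
    - [19,-56,-3,0,1]
    - [21,-62,-5,0,1]

```text
clock: 10.07
position: [0.5146, 0.1622, 0.2417]
tool_rot: [-3.141, 0.0, 0.339]
force: [-0.1, 0.3, -1.3]
grip_width: 0.0098
```

Request:
servo_tool:
  plan:
    - [2,-6,-3,0,1]
    - [5,-12,-6,0,1]
    - [7,-18,-8,0,1]
    - [9,-23,-11,0,1]
    - [11,-29,-14,0,1]
    - [13,-34,-18,0,1]
    - [14,-40,-22,0,1]
    - [16,-45,-26,0,1]
    - [18,-50,-30,0,1]
    - [20,-55,-34,0,1]

```text
clock: 10.9
position: [0.5346, 0.1057, 0.2075]
tool_rot: [3.141, 0.001, 0.338]
force: [-5.2, -2.7, 1.6]
grip_width: 0.0099
```

```bash
python3 - <<'E'
from h import *
np.set_printoptions(precision=4,suppress=True)
f=bot.grab_frame('wrist');cv2.imwrite('pics/w9.png',f)
s=bot.grab_frame('scene');cv2.imwrite('pics/s9.png',cv2.resize(s[140:290,240:370],None,fx=4,fy=4))
o=bot.observe();print(o['clock'],o['position'],o['grip_width'],o['force'])
E
```

```text
11.0 [0.5347 0.1052 0.2071] 0.009915087724092475 [-3.9286 -5.7022  4.6992]
```

View pics/w9.png

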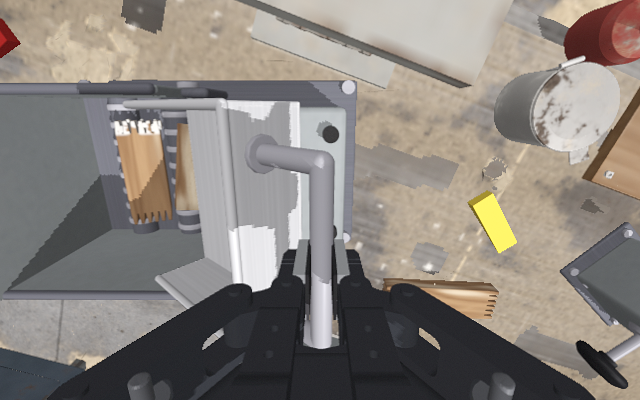

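View pics/s9.png

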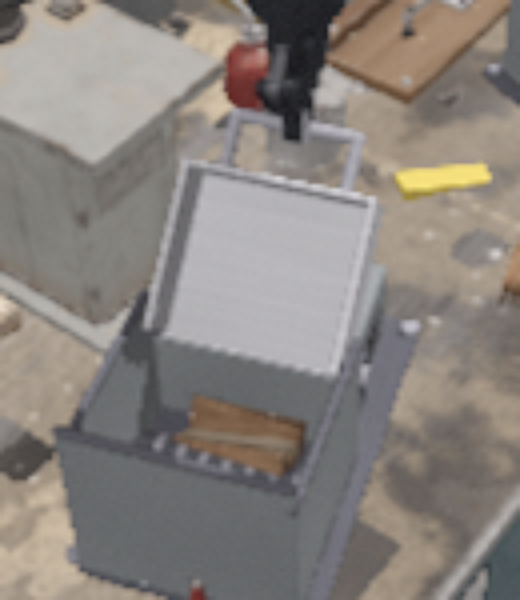

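The tray is empty and three offcuts lie in the hopper: the block with a wedge over it, and one wedge near the tray side. I'll lead it on down.

Request:
servo_tool:
  plan:
    - [2,-5,-5,0,1]
    - [3,-9,-9,0,1]
    - [5,-14,-14,0,1]
    - [6,-18,-19,0,1]
    - [8,-23,-24,0,1]
    - [9,-27,-30,0,1]
    - [11,-30,-35,0,1]
    - [12,-34,-41,0,1]
    - [13,-37,-46,0,1]
    - [14,-41,-52,0,1]

```text
clock: 11.83
position: [0.5487, 0.0657, 0.1554]
tool_rot: [-3.141, 0.0, 0.339]
force: [-2.9, 2.3, -0.4]
grip_width: 0.0099
```

Request:
servo_tool:
  plan:
    - [2,-3,-6,0,1]
    - [3,-6,-12,0,1]
    - [3,-8,-18,0,1]
    - [4,-11,-25,0,1]
    - [5,-13,-31,0,1]
    - [6,-15,-37,0,1]
    - [7,-17,-43,0,1]
    - [7,-18,-49,0,1]
    - [8,-20,-54,0,1]
    - [8,-21,-58,0,1]

```text
clock: 12.67
position: [0.556, 0.046, 0.0967]
tool_rot: [-3.14, 0.001, 0.34]
force: [-6.7, 7.0, -1.6]
grip_width: 0.01
```

Request:
servo_tool:
  plan:
    - [0,0,-1,0,1]
    - [0,0,-2,0,1]
    - [0,0,-3,0,1]
    - [0,0,-4,0,1]
    - [0,0,-5,0,1]
    - [0,0,-6,0,1]
    - [0,0,-6,0,1]
    - [0,0,-6,0,1]
    - [0,0,-6,0,1]
    - [0,0,-6,0,1]

```text
clock: 13.5
position: [0.5587, 0.0467, 0.0943]
tool_rot: [-3.141, -0.005, 0.34]
force: [-12.4, 4.5, 43.4]
grip_width: 0.0103
```

```bash
python3 - <<'E'
from h import *
np.set_printoptions(precision=4,suppress=True)
f=bot.grab_frame('wrist');cv2.imwrite('pics/w10.png',f)
s=bot.grab_frame('scene');cv2.imwrite('pics/s10.png',cv2.resize(s[140:290,240:370],None,fx=4,fy=4))
o=bot.observe();print(o['clock'],o['position'],o['grip_width'],o['force'])
E
```

```text
13.6 [0.5587 0.0467 0.0943] 0.01012178160078062 [-11.8993   4.8951  43.5282]
```

View pics/w10.png

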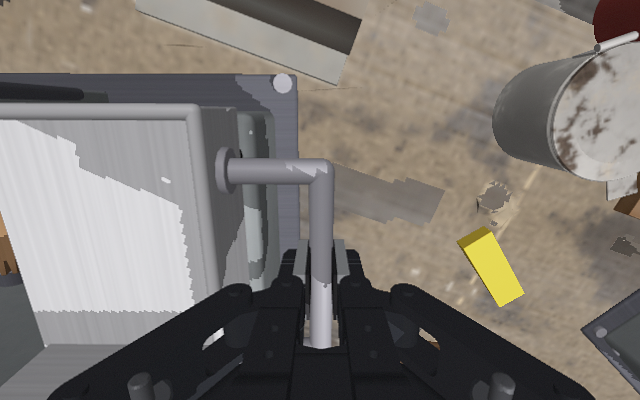

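View pics/s10.png

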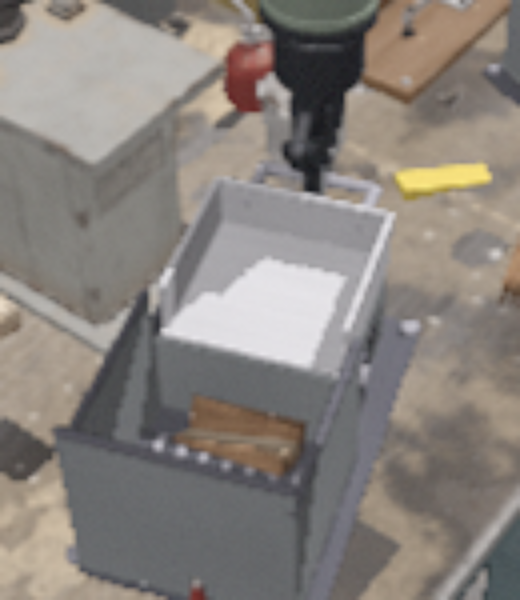

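The tray is on its rests, with the tool now pressing at 43 N. I'll unload it, open slightly and rise straight up.

Request:
servo_tool:
  plan:
    - [0,0,2,0,1]
    - [0,0,4,0,1]
    - [0,0,4,0,1]
    - [0,0,4,0,0.4]
    - [0,0,4,0,0.4]
    - [0,0,4,0,0.4]
    - [0,0,4,0,0.4]
    - [0,0,10,0,0.4]
    - [0,0,20,0,0.4]
    - [0,0,35,0,0.4]

```text
clock: 14.43
position: [0.5565, 0.0447, 0.1271]
tool_rot: [-3.141, 0.001, 0.339]
force: [0.1, 0.5, 1.1]
grip_width: 0.0254
```

Request:
servo_tool:
  plan:
    - [0,0,25,0,0.4]
    - [0,0,55,0,0.4]
    - [0,0,85,0,0]
    - [0,0,115,0,0]
    - [0,0,135,0,0]
    - [0,0,140,0,0]
    - [0,0,140,0,0]
    - [0,0,140,0,0]
    - [0,0,140,0,0]
    - [0,0,140,0,0]

```text
clock: 15.27
position: [0.5564, 0.0447, 0.2658]
tool_rot: [-3.141, 0.002, 0.339]
force: [0.7, -1.0, 0.7]
grip_width: 0.0428
```

```bash
python3 - <<'E'
from h import *
np.set_printoptions(precision=4,suppress=True)
f=bot.grab_frame('wrist');cv2.imwrite('pics/w11.png',f)
s=bot.grab_frame('scene');cv2.imwrite('pics/s11.png',s)
o=bot.observe();print(o['clock'],o['position'],o['grip_width'],o['force'],o['qpos'])
E
```

```text
15.3667 [0.5566 0.0448 0.266 ] 0.04290580311647731 [0.4494 0.0807 0.6102] [ 0.0552  0.3613 -0.3227  1.6777  0.1243  1.1241 -1.534 ]
```

View pics/w11.png

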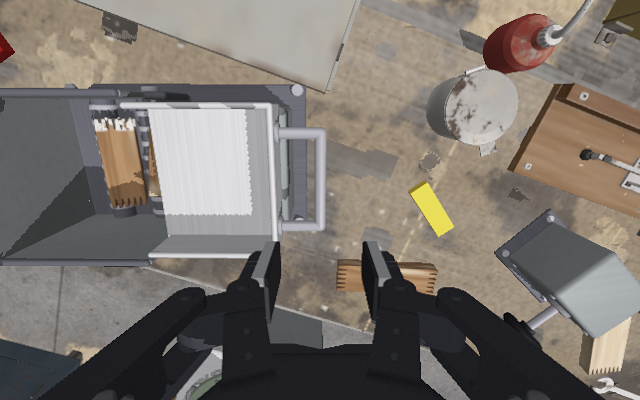

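View pics/s11.png

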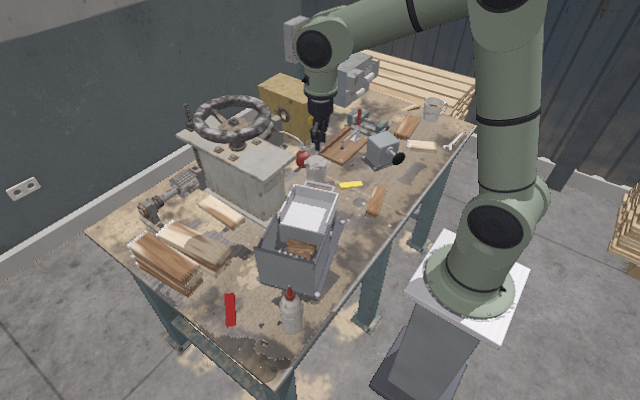

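The tray is level on its rests and the offcuts are in the hopper. Now I'll move above the knob shaft with the tool x axis along the shaft, at a yaw of about -0.445.

Request:
servo_tool:
  plan:
    - [-6,-25,0,-0.05,0]
    - [-15,-60,0,-0.14,0]
    - [-25,-97,0,-0.23,0]
    - [-34,-134,0,-0.32,0]
    - [-43,-171,0,-0.41,0]
    - [-53,-208,0,-0.5,0]
    - [-62,-245,0,-0.59,0]
    - [-72,-282,0,-0.68,0]
    - [-81,-318,0,-0.75,0]
    - [-90,-350,0,-0.784,0]

```text
clock: 16.2
position: [0.4658, -0.3074, 0.2665]
tool_rot: [3.141, 0.0, -0.45]
force: [0.9, 0.3, -0.3]
grip_width: 0.0427
```

Request:
servo_tool:
  plan:
    - [-3,-14,-5,0,0]
    - [-6,-24,-15,0,0]
    - [-6,-28,-25,0,0]
    - [-6,-28,-30,0,0]
    - [-6,-28,-30,0,0]
    - [-6,-28,-30,0,0]
    - [-6,-28,-30,0,0]
    - [-6,-28,-30,0,0]
    - [-6,-28,-30,0,0]
    - [-6,-28,-30,0,0]

```text
clock: 17.03
position: [0.4611, -0.333, 0.2371]
tool_rot: [-3.142, -0.0, -0.445]
force: [-0.4, 0.0, -0.1]
grip_width: 0.0427
```

```bash
python3 - <<'E'
from h import *
np.set_printoptions(precision=4,suppress=True)
c=bot.calibration('wrist');f=bot.grab_frame('wrist');cv2.imwrite('pics/w12.png',f);np.save('w12.npy',c,allow_pickle=True)
o=bot.observe();print(o['clock'],o['position'],o['tool_rot'],o['grip_width'],o['force'],o['qpos'])
E
```

```text
17.0833 [ 0.461  -0.3331  0.237 ] [ 3.1416 -0.0004 -0.445 ] 0.04265180451579885 [ 0.0439  0.1506 -0.2746] [ 0.5343  0.3892 -0.0174  1.7036  0.0076  1.0485 -1.5014]
```

View pics/w12.png

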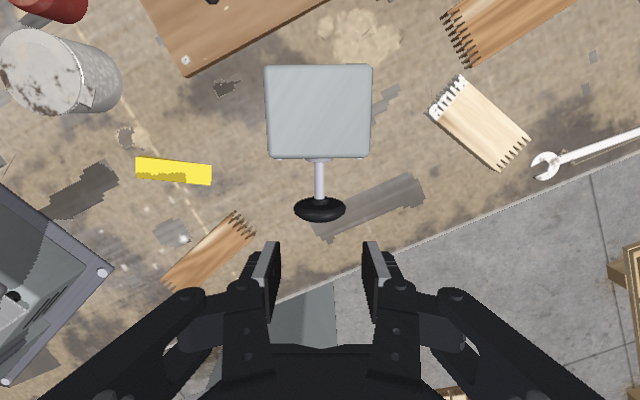

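```bash
python3 - <<'E'
from h import *
np.set_printoptions(precision=4,suppress=True)
f=cv2.imread('pics/w12.png');cv2.imwrite('pics/w12c.png',cv2.resize(f[140:230,260:380],None,fx=6,fy=6,interpolation=cv2.INTER_CUBIC))
c=np.load('w12.npy',allow_pickle=True).item();t=bot.calibration('top');s=bot.calibration('scene')
T2=lambda x,y:(t,(x/6+410,y/6+170));S2=lambda x,y:(s,(x/6+340,y/6+120))
print('neck?',onz(c,(320,180),.085))
print('base',onz(c,(320,161),.085),'head back',onz(c,(320,199),.085))
print(proj(c,[.461,-.333,.085]),proj(c,[.4647,-.335,.085]))
print(tri((c,(320,161)),T2(295,300),S2(300,180)))
print(tri((c,(320,199)),T2(265,382),S2(333,212)))
print(tri((c,(320,208)),T2(250,408),S2(352,232)))
E
```

```text
neck? [ 0.4586 -0.3294  0.085 ]
base [ 0.4784 -0.3388  0.085 ] head back [ 0.4381 -0.3195  0.085 ]
[321.9693 176.859 ] [322.1586 173.253 ]
(array([ 0.4784, -0.3394,  0.088 ]), [np.float64(0.0005585834492309227), np.float64(0.0011122058176384292), np.float64(0.0005603671105215083)])
(array([ 0.4402, -0.3206,  0.0903]), [np.float64(0.0007084025043259297), np.float64(0.003162436929816843), np.float64(0.003526684413246724)])
(array([ 0.4265, -0.3157,  0.0831]), [np.float64(0.0015354165320485042), np.float64(0.0014204024916277867), np.float64(0.00046925189603641695)])
```

View pics/w12c.png

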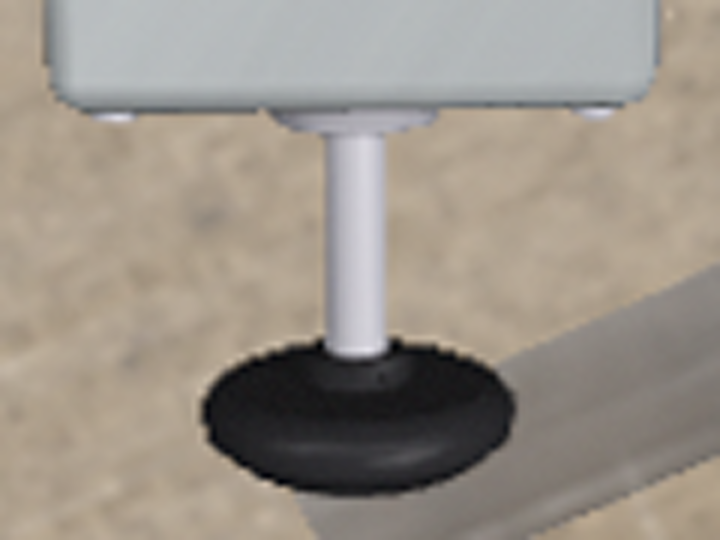

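Request:
servo_tool:
  plan:
    - [-3,4,-15,0,0]
    - [-3,4,-40,0,0]
    - [-3,4,-65,0,0]
    - [-3,4,-90,0,0]
    - [-3,4,-115,0,0]
    - [-3,4,-130,0,0]
    - [-3,4,-140,0,0]
    - [-3,4,-140,0,0]
    - [-3,4,-140,0,0]
    - [-3,4,-140,0,0]

```text
clock: 17.92
position: [0.4585, -0.3296, 0.0979]
tool_rot: [3.141, -0.002, -0.445]
force: [0.6, 0.4, -0.4]
grip_width: 0.0428
```

```bash
python3 - <<'E'
from h import *
np.set_printoptions(precision=4,suppress=True)
f=bot.grab_frame('wrist');cv2.imwrite('pics/w13.png',f)
s=bot.grab_frame('scene');cv2.imwrite('pics/s13.png',cv2.resize(s[100:200,340:440],None,fx=6,fy=6))
o=bot.observe();print(o['clock'],o['position'],o['grip_width'],o['force'])
E
```

```text
18.0167 [ 0.4585 -0.3296  0.0979] 0.043154375132601105 [0.9094 0.6691 0.3   ]
```

View pics/w13.png

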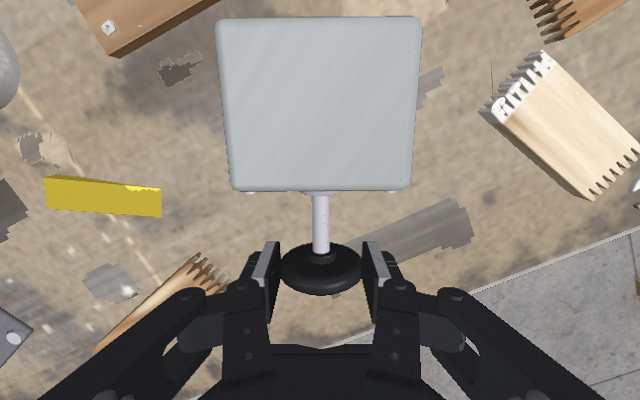

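View pics/s13.png

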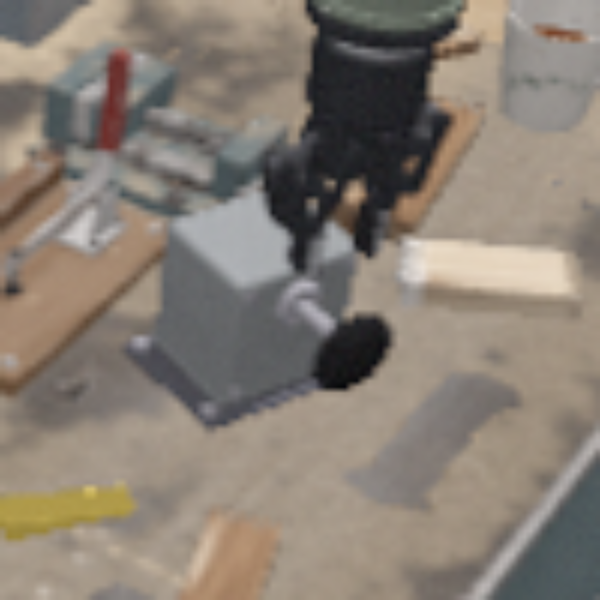

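```bash
python3 - <<'E'
from h import *
np.set_printoptions(precision=4,suppress=True)
o=bot.observe();p=o['position'];th=-.445;tx=np.array([np.cos(th),np.sin(th),0]);ty=np.array([-np.sin(th),np.cos(th),0])
s=bot.calibration('scene');w=bot.calibration('wrist')
for dz in (.03,.037,.044):
  for a in (-.011,0,.011): print(dz,a,(proj(s,p+tx*a+ty*.025+[0,0,dz])-[340,100])*6,proj(w,p+tx*a+ty*.021+[0,0,dz]))
f=cv2.imread('pics/w13.png');cv2.imwrite('pics/w13c.png',cv2.resize(f[180:340,220:420],None,fx=4,fy=3.7,interpolation=cv2.INTER_CUBIC))
E
```

```text
0.03 -0.011 [308.1849 289.419 ] [285.769 268.479]
0.03 0 [298.2619 280.5087] [285.0544 250.946 ]
0.03 0.011 [288.4322 271.6814] [284.3121 232.701 ]
0.037 -0.011 [309.74   280.7788] [284.3091 275.1771]
0.037 0 [299.7755 271.8783] [283.5337 257.042 ]
0.037 0.011 [289.9051 263.061 ] [282.7268 238.1382]
0.044 -0.011 [311.3062 272.0782] [282.7232 282.4537]
0.044 0 [301.2999 263.1879] [281.8788 263.6763]
0.044 0.011 [291.3883 254.381 ] [280.9985 244.0662]
```

View pics/w13c.png

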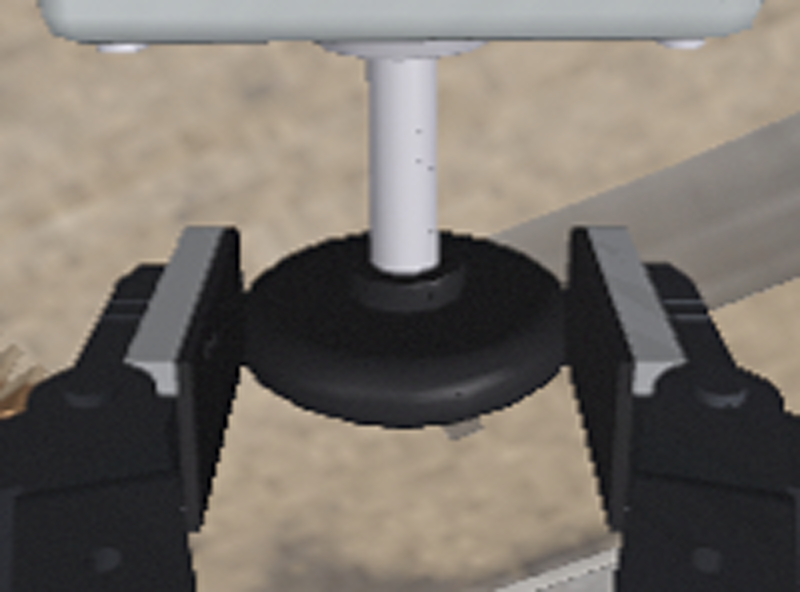

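The pads are aligned with the shaft: their edges are at rows 242 and 279, as predicted, and the shaft is centred. I'll go down 62 mm and close.

Request:
servo_tool:
  plan:
    - [0,0,-12,0,0]
    - [0,0,-27,0,0]
    - [0,0,-42,0,0]
    - [0,0,-55,0,0]
    - [0,0,-62,0,0]
    - [0,0,-62,0,0]
    - [0,0,-62,0,0.5]
    - [0,0,-62,0,1]
    - [0,0,-62,0,1]
    - [0,0,-62,0,1]
  squeeze: 25

```text
clock: 18.85
position: [0.4585, -0.3293, 0.0357]
tool_rot: [-3.142, -0.001, -0.445]
force: [-0.2, 1.2, 7.1]
grip_width: 0.0108
```

```bash
python3 - <<'E'
from h import *
np.set_printoptions(precision=4,suppress=True)
f=bot.grab_frame('wrist');cv2.imwrite('pics/w14.png',f[100:400,120:520])
s=bot.grab_frame('scene');cv2.imwrite('pics/s14.png',cv2.resize(s[100:200,340:440],None,fx=6,fy=6))
o=bot.observe();print(o['clock'],o['position'],o['grip_width'],o['force'])
E
```

```text
18.95 [ 0.4585 -0.3293  0.0357] 0.011059293128452044 [-0.2395  1.648   7.6609]
```

View pics/w14.png

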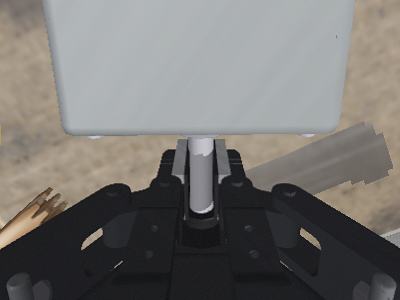

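View pics/s14.png

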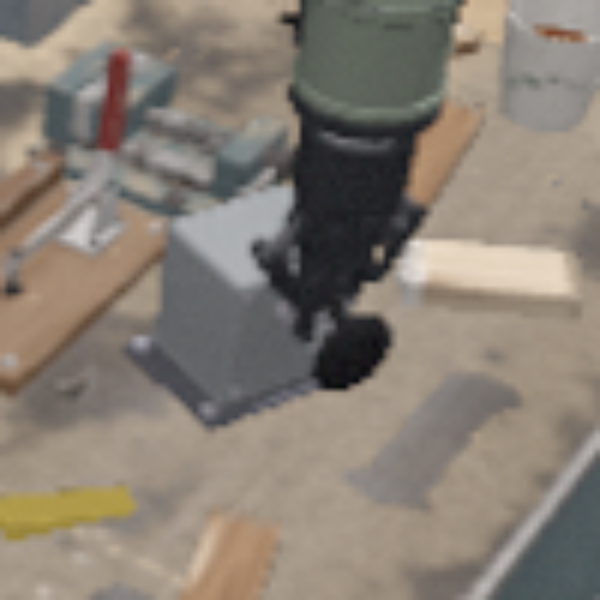

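Request:
servo_tool:
  plan:
    - [-4,2,0,0,1]
    - [-7,3,0,0,1]
    - [-11,5,0,0,1]
    - [-14,7,0,0,1]
    - [-18,9,0,0,1]
    - [-22,10,0,0,1]
    - [-25,12,0,0,1]
    - [-26,12,0,0,1]
    - [-26,12,0,0,1]
    - [-26,12,0,0,1]

```text
clock: 19.78
position: [0.4341, -0.318, 0.0358]
tool_rot: [-3.142, -0.005, -0.445]
force: [10.6, -2.7, 0.3]
grip_width: 0.0109
```

```bash
python3 - <<'E'
from h import *
np.set_printoptions(precision=4,suppress=True)
f=bot.grab_frame('wrist');cv2.imwrite('pics/w15.png',f[100:400,120:520])
o=bot.observe();print(o['clock'],o['position'],o['grip_width'],o['force'])
E
```

```text
19.8333 [ 0.4341 -0.318   0.0358] 0.010829774768558719 [ 9.9287 -3.1833  1.245 ]
```

View pics/w15.png

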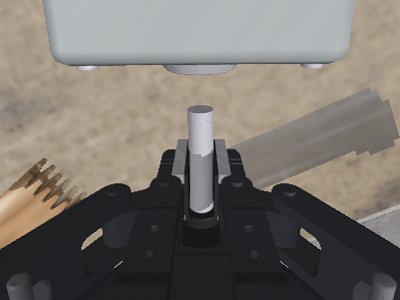

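The gripped knob came out with the fingers by about 27 mm, at a spring force of about 11 N. I'll pull it to the stop and hold briefly.

Request:
servo_tool:
  plan:
    - [-2,1,0,0,1]
    - [-3,2,0,0,1]
    - [-4,2,0,0,1]
    - [-4,2,0,0,1]
    - [-4,2,0,0,1]
    - [-4,2,0,0,1]
    - [-4,2,0,0,1]
    - [-4,2,0,0,1]
    - [-4,2,0,0,1]
    - [-4,2,0,0,1]

```text
clock: 20.67
position: [0.4313, -0.3167, 0.0359]
tool_rot: [3.141, -0.007, -0.445]
force: [17.4, -8.0, -5.5]
grip_width: 0.0107
```

Request:
servo_tool:
  plan:
    - [2,-1,0,0,1]
    - [6,-3,0,0,1]
    - [10,-5,0,0,1]
    - [14,-7,0,0,1]
    - [18,-8,0,0,1]
    - [22,-10,0,0,1]
    - [26,-12,0,0,1]
    - [29,-14,0,0,1]
    - [30,-14,0,0,1]
    - [30,-14,0,0,1]

```text
clock: 21.5
position: [0.4585, -0.3293, 0.0356]
tool_rot: [-3.142, -0.001, -0.445]
force: [0.5, 1.9, 11.0]
grip_width: 0.0108
```

Request:
servo_tool:
  plan:
    - [0,0,0,0,0.5]
    - [0,0,0,0,0]
    - [0,0,0,0,0]
    - [0,0,0,0,0]
    - [0,0,0,0,0]
    - [0,0,10,0,0]
    - [0,0,30,0,0]
    - [0,0,55,0,0]
    - [0,0,80,0,0]
    - [0,0,105,0,0]

```text
clock: 22.33
position: [0.4577, -0.3291, 0.1416]
tool_rot: [-3.142, -0.0, -0.445]
force: [0.0, -0.5, -0.6]
grip_width: 0.0428
```

Request:
servo_tool:
  plan:
    - [0,0,25,0,0]
    - [0,0,50,0,0]
    - [0,0,75,0,0]
    - [0,0,95,0,0]
    - [0,0,100,0,0]
    - [0,0,100,0,0]
    - [0,0,100,0,0]
    - [0,0,100,0,0]
    - [0,0,100,0,0]
    - [0,0,100,0,0]

```text
clock: 23.17
position: [0.4576, -0.329, 0.239]
tool_rot: [-3.141, 0.001, -0.445]
force: [-0.2, -0.4, -0.9]
grip_width: 0.0427
```

```bash
python3 - <<'E'
from h import *
np.set_printoptions(precision=4,suppress=True)
f=bot.grab_frame('wrist');cv2.imwrite('pics/w16.png',f)
s=bot.grab_frame('scene');cv2.imwrite('pics/s16.png',s)
t=bot.grab_frame('top');cv2.imwrite('pics/t16.png',t)
o=bot.observe();print(o['clock'],o['position'],o['grip_width'],o['force'],o['tool_rot'])
E
```

```text
23.3167 [ 0.4578 -0.3291  0.2394] 0.04262235025917531 [ 0.2264 -0.0719 -0.0814] [-3.1415  0.0006 -0.4453]
```

View pics/w16.png

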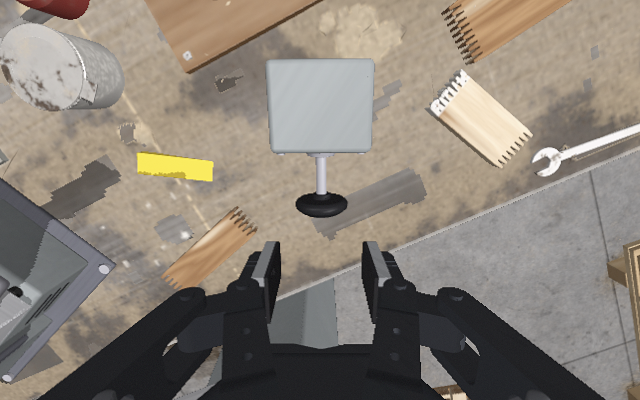

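View pics/s16.png

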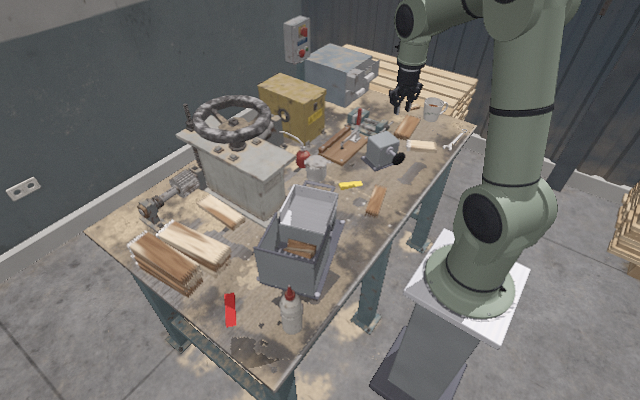

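View pics/t16.png

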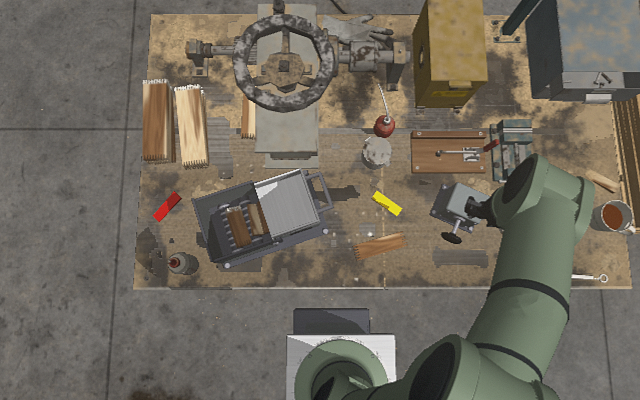

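```bash
python3 - <<'E'
from h import *
t=cv2.imread('pics/t16.png');a=cv2.imread('pics/top0.png')
cv2.imwrite('pics/c16.png',cv2.resize(t[160:280,180:340],None,fx=5,fy=5,interpolation=cv2.INTER_CUBIC))
f=cv2.imread('pics/w16.png');cv2.imwrite('pics/w16c.png',cv2.resize(f[140:230,260:380],None,fx=6,fy=6,interpolation=cv2.INTER_CUBIC))
c=bot.calibration('wrist')
print(proj(c,[.4784,-.3391,.085]),proj(c,[.4378,-.3193,.085]))
E
```

```text
[322.05878341 156.28085966] [321.70591306 194.72793464]
```

View pics/c16.png

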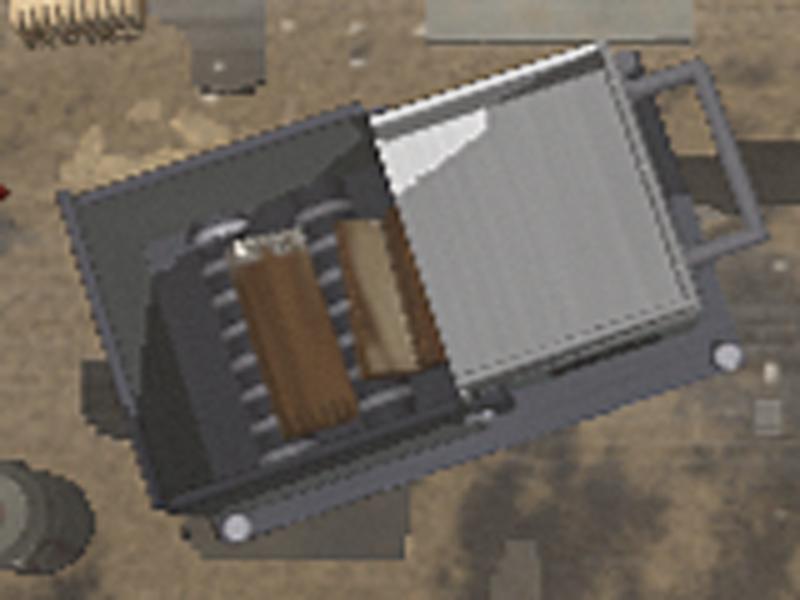

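View pics/w16c.png

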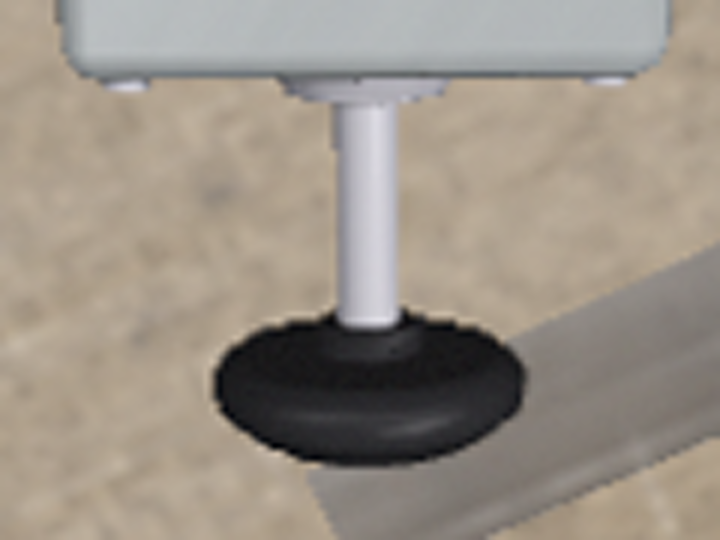

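```bash
python3 - <<'E'
from h import *
np.set_printoptions(precision=4,suppress=True)
t=bot.calibration('top');th=.342
X=np.array([np.cos(th),np.sin(th)]);Y=np.array([-np.sin(th),np.cos(th)]);h=np.array([.557,.0455])+.266*Y
w=np.load('w12.npy',allow_pickle=True).item()
for n,p in dict(block=(295,340),wedge=(377,297),wedge2_vis=(415,290),w2a=(395,213),w2b=(440,363),lowwall_edge=(415,250)).items():
  for z in (.045,.06,.1):
    q=onz(t,(p[0]/5+180,p[1]/5+160),z)[:2]-h;print(n,z,q@X,q@Y)
E
```

```text
block 0.045 -0.00684839715958005 0.006112809375959339
block 0.06 -0.009188075556822346 0.004282020399880419
block 0.1 -0.01542721794946856 -0.00060008353632996
wedge 0.045 0.0011782346490788308 -0.04750583235190982
wedge 0.06 -0.001251265019667375 -0.04873660693949816
wedge 0.1 -0.007729930802990741 -0.05201867250640037
wedge2_vis 0.045 -0.0024149842184905262 -0.07002567888387011
wedge2_vis 0.06 -0.004804274308029644 -0.07100444723798549
wedge2_vis 0.1 -0.011175714546800532 -0.07361449618229315
w2a 0.045 0.0454653211485645 -0.07349466905323183
w2a 0.06 0.04254023098614462 -0.07443461799775242
w2a 0.1 0.03473999055302525 -0.07694114851647403
w2b 0.045 -0.04851059923797736 -0.07012544853762676
w2b 0.06 -0.05038406066482133 -0.07110310042877592
w2b 0.1 -0.055379957803071964 -0.07371017213850697
lowwall_edge 0.045 0.02031792058951201 -0.07763818009769094
lowwall_edge 0.06 0.017674240057816325 -0.07853176146993765
lowwall_edge 0.1 0.010624425306627945 -0.08091464512926223
```

All three offcuts lie inside the hopper at y ≈ +5, -48 and -70 mm, the tray is level, and the knob is back in. Its shaft end is within a pixel of where it first stood. Handing in.

```bash
python3 - <<'E'
from workcell import bot
print(bot.job_done()); print(bot.observe()['clock'])
E
```

```text
the job is handed in; nothing more can be done
None
the job is handed in; nothing more can be done
```

The job is handed in at about 23 s, and as far as my checks show every step was met; the system gives no verdict.

**What I did:** I tipped the tray by its bar to about 1.7 rad and all three offcuts slid into the hopper. I then led the tray back down at about 0.45 rad/s and let go once it stood on its rests. After that I pulled the knob its full 30 mm, held it there, led it back in and released it.

**Last checks:**
- **Offcuts:** the top view shows all three inside the hopper, at about +5, -48 and -70 mm along its y axis. The last one, against the tray-side wall, is partly hidden by the tray edge. Its height was judged from the picture, not measured.
- **Tray:** it looks level on its rests.
- **Knob:** the shaft end is within a pixel of where it first stood.
- **Bystanders:** the glue pot, wooden block and glue bottle look unmoved in the pictures.
- **Robot:** it was clear of everything, with almost no force on the tool.

**What disagreed or failed:**
- **First grasp missed:** the fingers shut empty above the bar. The cameras showed the fingertips about 30 mm higher than the reported TCP, so I reached that much lower for both grasps.
- **Setting-down force:** at the end of lowering, the tool pressed the bar onto its rests with about 43 N at the wrist. I backed off before opening the fingers. That force was through the fingers, not the gripper body, and below the 120 N wrist limit.
- **Bar height:** most of the two-view measurements gave 0.13 to 0.143 m against the stated 0.140 m. Two readings at one end were lower, at 0.1145 and 0.125 m.

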